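Lock the chime's battery hatch with the flat-blade driver

ROBOT

A 6-joint arm with a two-finger parallel gripper is mounted at the origin on the work surface. World frame = base frame: x ahead of the robot, y to its left, z up, the work surface at z = 0. Lengths are in m, angles in rad, forces in N, time in s.
With the tool pointing down it reaches from about 0.375 to 0.9 m from the base axis. Payload 3.1 kg.
Tool frame: the origin (TCP) lies midway between the tips of the shut fingers; the grasp point (between the pads) lies 19 mm behind it; x points along the fingers, z is the direction in which the jaws open and shut, and the axes are right-handed (so a half turn about x gives the same grasp; the last joint's range is limited). The gripper opens to 85 mm and grips with 20 to 120 N. Pads are 22 mm wide; open, the fingers measure 114 mm over their backs; the gripper's body (76 mm by 85 mm) begins 54 mm behind the grasp point. The pads swing forward as they close: fully open they stand 13 mm farther back than shut.
Start: joints at [-1.472, 0.527, 1.433, -0, 1.181, -0.178], TCP at [0.171, -0.601, 0.231] pointing down, gripper open.
Joint ranges: [-3.08, 3.08], [-0.75, 2.2], [0.22, 2.44], [-1.43, 4.57], [0, 2.65], [-2.85, 2.85]. Speed limits (rad/s): [2.79, 2.79, 3.14, 3.14, 3.14, 3.14].

INTERFACE

Orientations are given as a unit quaternion [x, y, z, w].
In Python, from station import robot, viewer gives the robot as it stands.
- The arm moves only by the tool send_rows, never from a script. Its argument "targets" is text: rows parted by semicolons, each of 7 numbers parted by spaces: the shift along the world's x, y, z in cm, then the turn, a rotation vector about the world's x, y, z in rad, then the opening, from 0 (shut) to 1 (fully open). A call has 1 to 20 rows; each row shifts and turns the commanded pose from where the row before left it; what a row does not reach is not made up. A row lasts 1/8 s, in which the tool goes at most 62.5 mm and 10.7 degrees, less where a joint would pass 70% of its speed; a pose out of reach is approached as far as the arm can. A call is refused whole if a number of a shift passes 6.25 or a number of a turn 0.188, either way. A call with a gripper value outside its range is refused whole. The fingers move at their own pace and stop on an object; "force" is the grip in N (left out, the last holds). Time passes only in rows, so rows that do not move let the fingers close. It gives the time, the measured TCP pose, the force and the opening at its end, in the units of the state.
- robot.get_state(): the state, without advancing time (a new reading comes with each control period).
- viewer.camera(name): name is "scene" or "top"; returns the picture (384x512x3 uint8, red, green, blue); there is no depth.
- viewer.calibration(name): a dict with "mtx" (3x3 intrinsics, pixels), "extrinsics" (4x4, takes a point from camera to world coordinates). Camera axes: x right, y up, looking along -z (the intrinsics and any distortion apply to the point x, -y, -z); pixel columns grow to the right and rows downward; lengths in m; the calibration is good to about 2 mm. A picture is of the moment at which its call begins. calibration takes no time and is no camera call.
- robot.sign_off(): hands the job in, once; it reports no verdict.
The state is a dict: "clock": time; "joint_positions": joint angles; "dq": joint speeds; "joint_torque": joint torques, N m; "tool_pos": TCP position; "eef_rot": TCP orientation; "contact_force": force on the tool from outside, world axes, zero at the start; "ft_torque": the same for the moment, N m; "finger_gap": finger opening in m.
Only numpy, scipy, OpenCV 4.12 (cv2) and the standard library are available. Lean on these libraries where they do the work, as an engineer would, in place of code of your own. Each camera call takes 0.05 s, during which the arm holds its last target.

TASK

The porch chime lies on its face, batteries in, its battery hatch still standing proud: take the stubby driver from the mail caddy's ledge, set its blade in the slotted brass cam and turn the cam clockwise, about a quarter turn, until it comes to its stop and the hatch is drawn down flush. Press and turn gently, without leaning on the hatch or forcing the cam once it has stopped, and do not shove the chime. Then stand the driver back in its hole in the ledge, and leave everything else on the bench as it is.

Things in the scene. Friction and masses are not known exactly. Their poses are not given: they have to be found in the camera images.
- chime: White plastic door chime lying on its face, back up, loose on the bench, about 1 kg, 170 (its x) x 120 (its y) x 51 mm high; origin at the centre of its underside, z up. In the middle of its back a grey battery hatch of 100 x 80 mm, with a round brass cam of 30 mm diameter in its centre.
- cam_centre (a point): Centre of the brass cam's top face, unpressed: 54 mm above the bench before locking; moves down with the hatch; axes are the chime's, they do not turn with the cam. A straight slot crosses the cam's middle: 20 mm long, 5 wide, 5 deep, black floor. Its direction is NOT measured: before locking, anywhere within 20 degrees either side of the chime's y axis. Look or feel for it with the blade.
- stud: Hidden sprung stud carrying the cam (origin 7 mm below cam_centre). Pressed from above, cam and stud give way by up to 2.5 mm, with 2 N at first and 6 N fully down, then rigid. The cam turns clockwise by 86 degrees from wherever its slot started to a hard stop; this takes 0.045 N m at first, 0.075 N m near the stop, and it stays where it is left.
- hatch (a joint): How far the hatch has been drawn down (m): 0 before locking (2 mm proud of the chime's rim), 0.002 when the cam is at its stop and the hatch is flush with the rim. It follows the cam's turn evenly. The reading is noisy for so short a travel; the stop itself is felt as a sharp rise of the turning moment. Pressing on the hatch does not move it.
- driver_grip (a point): Middle of the grip of a stubby flat-blade driver, which stands upright, blade down, in the hole of the caddy's ledge. Green grip with two flat sides, 30 mm (driver x) x 24 mm (driver y, take it across these flats) x 60 mm high; this point lies 92 mm above the blade's edge, 36 mm above the grip's lower end and 24 mm below its top. Driver z points up from the blade.
- driver_tip (a point): Middle of the driver's blade edge, its lowest point. The blade is 16 mm wide along driver x, 2.6 mm thick along driver y and 16 mm high, on a 9 mm shank; a black collar of 34 mm diameter, 50 to 56 mm above the edge, rests on the ledge. 90 g.
- driver: The same driver; origin at the middle of its blade edge, x along the blade's width, z up.
- caddy: Fixed wooden mail caddy, 185 (its x) x 240 (its y) mm, three letter slots stepping up from 75 to 138 mm high towards its +x, and a ledge 56 mm high along its low front (-x) side. Origin at the underside, z up.
- holder (a point): Centre of the mouth of the square hole (22 x 22 mm) in which the driver stands, at the ledge's top face; it goes right through the 14 mm thick ledge. When the driver stands home its collar rests on the ledge and its blade edge is 50 mm below this point. Two 12 mm round pen holes lie 75 mm to either side.
- saucer: White porcelain saucer, 130 mm across, 18 mm high; bystander.
- pebble: Green glass pebble, 34 mm across, 15 mm high; bystander.
- key_tag: Orange plastic key tag, about 45 x 26 x 4 mm; bystander.
- clip: Steel lever-action clipboard clip, 120 mm wide, 30 mm high; bystander.
- flashlight: Black aluminium flashlight with a press button, 130 mm long, 34 mm thick, lying on its side; bystander.

How it is judged:
On the way, in this order (a step that is already met when the one before it is completed fails the run):
1. the driver's blade stands in the cam's slot, before the hatch is drawn down (horizontal distance between driver_tip and cam_centre below 0.005 m and z of driver_tip in the frame of cam_centre below -0.0036 m and value of joint hatch below 0.001 m), for 0.1 s.
2. the cam is turned to its stop with the blade in its slot (horizontal distance between driver_tip and cam_centre below 0.006 m and z of driver_tip in the frame of cam_centre below -0.001 m and value of joint hatch above 0.00185 m), for 0.1 s.
At the end, for the whole second after the job is handed in: The hatch is drawn down by more than 1.85 of its 2 mm (the cam within about 6 degrees of its stop); the driver stands upright (within 6 degrees) and still in the ledge's hole, its blade edge at least 47 mm below the hole's mouth and within 8 mm of its centre; the chime is at rest (value of joint hatch above 0.00185 m and horizontal distance between driver_tip and holder below 0.008 m and z of driver_tip in the frame of holder below -0.047 m and angle between driver_grip's own z axis and vertical below 0.1 rad and linear speed of each of driver, chime below 0.02 m/s); the robot touches nothing.
It fails at once if the driver bears on the chime, its hatch or cam with more than 45 N, all contact forces added up (contact force between driver and chime above 45 N).
It fails at once if the chime is shoved more than 20 mm (distance of chime from where it was at the start of the episode above 0.02 m).
It fails at once if a bystander is moved more than 20 mm (distance of any of saucer, pebble, key_tag, clip, flashlight from where it was at the start of the episode above 0.02 m).
It also fails if it takes over 72 s, if anything falls off the work surface, if the arm or the gripper's body presses on something with over 40 N, if the wrist force passes 120 N, or if a joint passes its speed limit or range.

## Working session

There is one attempt and no reset: what is moved stays moved. The work goes in short steps, Python scripts to look and compute and a tool call to move; the robot and the scene stay as the last step left them, time stands still between calls to the robot, and variables do not carry over. Pictures are saved under pics/ and viewed, and the job is handed in when it is done.

Besides the shell and the picture viewer there is one more tool, called in YAML: its name, and indented under it one key for each argument. send_rows: Moves the arm, as the interface text tells. Its arguments: {"type":"object","properties":{"targets":{"type":"string"},"force":{"type":"number"}},"required":["targets"]}

```bash
ls; mkdir -p pics; python3 - <<'E'
from station import robot, viewer
import cv2
for n in("scene","top"):
    im=viewer.camera(n); cv2.imwrite(f"pics/{n}0.png",im[:,:,::-1]); c=viewer.calibration(n); print(n,c)
print(robot.get_state())
E
```

```text
pics
scene {'mtx': array([[491.80270439,   0.        , 265.30254442],
       [  0.        , 491.80270439, 189.62168673],
       [  0.        ,   0.        ,   1.        ]]), 'extrinsics': array([[ 0.75944529, -0.41745207,  0.49897557,  1.16079508],
       [ 0.65038946,  0.46905072, -0.5974822 , -0.79690223],
       [ 0.01537533,  0.77828349,  0.62772478,  0.94639298],
       [ 0.        ,  0.        ,  0.        ,  1.        ]])}
top {'mtx': array([[485.19499077,   0.        , 254.52773012],
       [  0.        , 485.19499077, 191.41661515],
       [  0.        ,   0.        ,   1.        ]]), 'extrinsics': array([[-0.02602226,  0.97875863, -0.20335779,  0.15388056],
       [-0.99965582, -0.02480055,  0.00855417,  0.00532113],
       [ 0.00332908,  0.20351039,  0.97906713,  1.68500215],
       [ 0.        ,  0.        ,  0.        ,  1.        ]])}
{'clock': 0.1, 'joint_positions': array([-1.47251549e+00,  5.28414643e-01,  1.43377061e+00, -2.83314756e-05,
        1.18143526e+00, -1.78483861e-01]), 'dq': array([-0.00178701, -0.00014944, -0.00308678, -0.00047702,  0.00107596,
       -0.00154056]), 'joint_torque': array([-2.29775414e-04, -4.43304956e+01, -1.78586197e+01, -3.25401224e-04,
        3.86677275e-03,  9.26124670e-06]), 'tool_pos': array([ 0.17074329, -0.60054517,  0.23040717]), 'eef_rot': array([ 0.426767  ,  0.56468582, -0.4257258 ,  0.56369974]), 'contact_force': array([-0.70494775, -0.27736717, -0.71406895]), 'ft_torque': array([0.02911169, 0.00290624, 0.07722627]), 'finger_gap': 0.08514168385180453}
```

View pics/scene0.png

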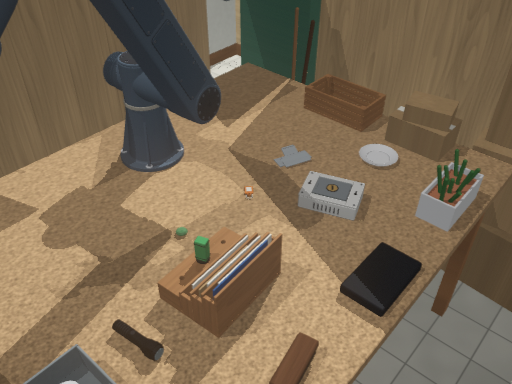

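View pics/top0.png

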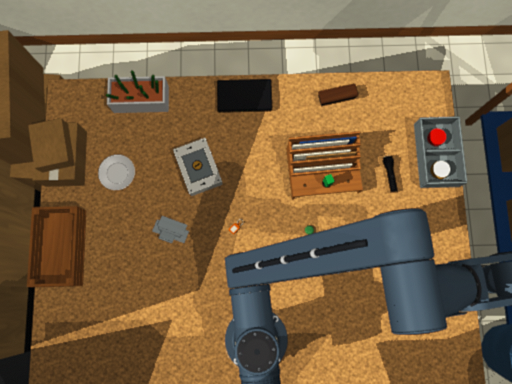

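Scene view: the driver's green grip is at about (202,249), in the caddy's ledge, and the chime's brass cam at (332,188). Top view: the driver is at about (328,181) and the cam at (198,165). I'll zoom in to measure.

```bash
python3 - <<'E'
import cv2
a=cv2.imread("pics/scene0.png");b=cv2.imread("pics/top0.png")
def z(im,x0,y0,w,h,f,n): cv2.imwrite(n,cv2.resize(im[y0:y0+h,x0:x0+w],None,fx=f,fy=f,interpolation=cv2.INTER_CUBIC))
z(a,290,165,80,60,10,"pics/sc_chime.png"); z(a,150,225,140,105,5,"pics/sc_cad.png")
z(b,160,130,80,60,10,"pics/tp_chime.png"); z(b,280,125,100,75,8,"pics/tp_cad.png")
E
```

```text
(no output)
```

View pics/sc_chime.png

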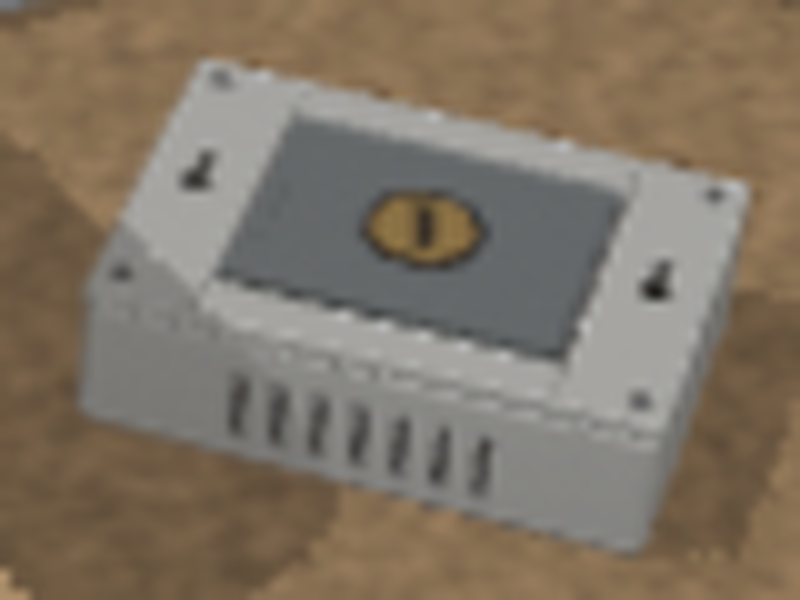

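View pics/sc_cad.png

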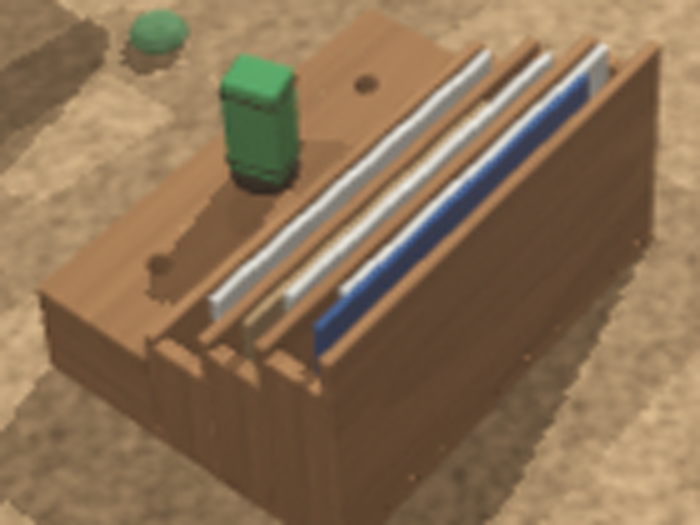

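View pics/tp_chime.png

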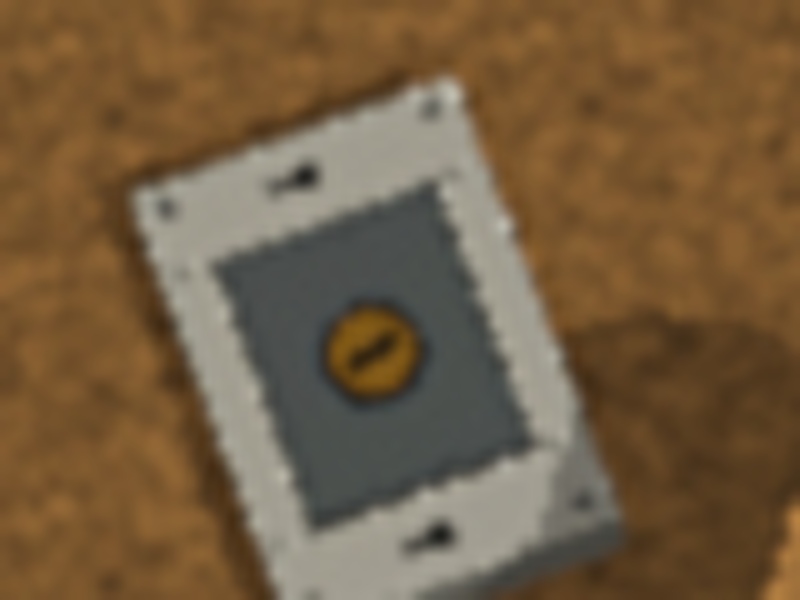

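View pics/tp_cad.png

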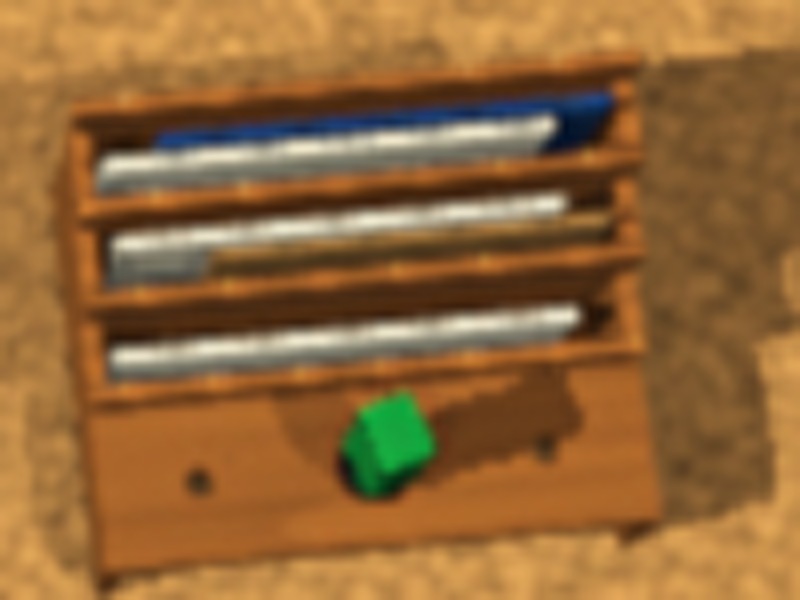

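```bash
cat > h.py <<'E'
import numpy as np, cv2
from station import robot, viewer
def cal(n):
    c=viewer.calibration(n); return c["mtx"],c["extrinsics"]
def ray(n,uv):
    K,T=cal(n); uv=np.atleast_2d(uv).astype(float)
    d=np.c_[(uv[:,0]-K[0,2])/K[0,0],-(uv[:,1]-K[1,2])/K[1,1],-np.ones(len(uv))]
    return T[:3,3],d@T[:3,:3].T
def plane(n,uv,z):
    o,d=ray(n,uv); return o+d*((z-o[2])/d[:,2])[:,None]
def proj(n,P):
    K,T=cal(n); p=(np.atleast_2d(P)-T[:3,3])@T[:3,:3]
    return np.c_[K[0,0]*p[:,0]/-p[:,2]+K[0,2],K[1,1]*p[:,1]/p[:,2]+K[1,2]]
def tri(u1,u2):
    o1,d1=ray("scene",u1);o2,d2=ray("top",u2);d1=d1[0];d2=d2[0]
    s=np.linalg.lstsq(np.c_[d1,-d2],o2-o1,rcond=None)[0]
    a=o1+s[0]*d1;b=o2+s[1]*d2; return (a+b)/2,np.linalg.norm(a-b)
E
python3 - <<'E'
from h import *
np.set_printoptions(precision=4,suppress=True)
S=cv2.imread("pics/scene0.png");T=cv2.imread("pics/top0.png")
def mask(im,lo,hi,box):
    h=cv2.cvtColor(im,cv2.COLOR_BGR2HSV); m=cv2.inRange(h,lo,hi); o=np.zeros_like(m); x0,y0,x1,y1=box; o[y0:y1,x0:x1]=m[y0:y1,x0:x1]; return o
# cam: brass mask in gray hatch
for n,im,box in(("scene",S,(322,180,342,196)),("top",T,(189,157,206,174))):
    m=mask(im,(10,90,60),(35,255,255),box); c=max(cv2.findContours(m,0,2)[0],key=cv2.contourArea)
    e=cv2.minEnclosingCircle(c); M=cv2.moments(cv2.convexHull(c)); uv=np.array([M['m10']/M['m00'],M['m01']/M['m00']])
    print(n,"cam px",uv,e,plane(n,uv,.054))
    # slot: dark pixels inside
    g=cv2.cvtColor(im,cv2.COLOR_BGR2GRAY); h=np.zeros_like(m); cv2.drawContours(h,[cv2.convexHull(c)],-1,255,-1); h=cv2.erode(h,np.ones((3,3)))
    ys,xs=np.nonzero(h); v=g[ys,xs].astype(float); w=np.clip(np.percentile(v,70)-v-15,0,None)
    P=plane(n,np.c_[xs,ys],.053)[:,:2]; mu=(P*w[:,None]).sum(0)/w.sum(); C=((P-mu)*w[:,None]).T@(P-mu)/w.sum(); L,V=np.linalg.eigh(C)
    print(" slot centre",mu,"dir deg",np.degrees(np.arctan2(V[1,1],V[0,1]))%180,np.sqrt(L))
    # hatch grey
    b2=(300,170,365,215) if n=="scene" else (170,140,225,190)
    m=mask(im,(90,20,40),(125,90,150),b2); m=cv2.morphologyEx(m,cv2.MORPH_CLOSE,np.ones((9,9))); m=cv2.morphologyEx(m,cv2.MORPH_OPEN,np.ones((5,5))); c=max(cv2.findContours(m,0,2)[0],key=cv2.contourArea)
    H=plane(n,c[:,0],.053)[:,:2].astype(np.float32); print(" hatch",cv2.minAreaRect(H))
a,b=plane("scene",[150+366/5-.4,225+84/5-.4],.056)[0],plane("scene",[150+160/5-.4,225+264/5-.4],.056)[0]
print("pens sc",a,b,(a+b)/2,np.linalg.norm(a-b))
a,b=plane("top",[280+199/8-.4,125+482/8-.4],.056)[0],plane("top",[280+545/8-.4,125+448/8-.4],.056)[0]
print("pens top",a,b,(a+b)/2,np.linalg.norm(a-b))
# green top faces
for n,im,box in(("scene",S,(185,230,215,265)),("top",T,(318,168,340,190))):
    m=mask(im,(55,100,40),(90,255,255),box); hsv=cv2.cvtColor(im,cv2.COLOR_BGR2HSV)[...,2]
    for t in (130,145,160):
        mm=m&((hsv>t)*255).astype(np.uint8); c=max(cv2.findContours(mm,0,2)[0],key=cv2.contourArea); M=cv2.moments(c)
        P=plane(n,c[:,0],.122)[:,:2].astype(np.float32); print(n,t,"top px",M['m10']/M['m00'],M['m01']/M['m00'],plane(n,[M['m10']/M['m00'],M['m01']/M['m00']],.122),cv2.minAreaRect(P))
E
```

```text
scene cam px [331.7984 187.4457] ((332.0, 187.0), 5.099119663238525) [[0.5898 0.1891 0.054 ]]
 slot centre [0.5893 0.191 ] dir deg 122.15010648657822 [0.0016 0.0049]Traceback (most recent call last):
  File "<stdin>", line 18, in <module>
ValueError: max() iterable argument is empty
```

```bash
cat > m.py <<'E'
from h import *
np.set_printoptions(precision=4,suppress=True)
S=cv2.imread("pics/scene0.png");T=cv2.imread("pics/top0.png")
def mask(im,lo,hi,box):
    h=cv2.cvtColor(im,cv2.COLOR_BGR2HSV); m=cv2.inRange(h,lo,hi); o=np.zeros_like(m); x0,y0,x1,y1=box; o[y0:y1,x0:x1]=m[y0:y1,x0:x1]; return o
for n,im,box in(("scene",S,(322,180,342,196)),("top",T,(189,157,206,174))):
    m=mask(im,(10,90,60),(35,255,255),box); c=max(cv2.findContours(m,0,2)[0],key=cv2.contourArea)
    M=cv2.moments(cv2.convexHull(c)); uv=np.array([M['m10']/M['m00'],M['m01']/M['m00']])
    print(n,"cam px",uv,plane(n,uv,.054), "d",np.ptp(plane(n,c[:,0],.054),axis=0))
    g=cv2.cvtColor(im,cv2.COLOR_BGR2GRAY); h=np.zeros_like(m); cv2.drawContours(h,[cv2.convexHull(c)],-1,255,-1); h=cv2.erode(h,np.ones((3,3)))
    ys,xs=np.nonzero(h); v=g[ys,xs].astype(float); w=np.clip(np.percentile(v,70)-v-15,0,None)
    P=plane(n,np.c_[xs,ys],.053)[:,:2]; mu=(P*w[:,None]).sum(0)/w.sum(); C=((P-mu)*w[:,None]).T@(P-mu)/w.sum(); L,V=np.linalg.eigh(C)
    print(" slot centre",mu,"dir deg",np.degrees(np.arctan2(V[1,1],V[0,1]))%180,np.sqrt(L))
    sat=cv2.cvtColor(im,cv2.COLOR_BGR2HSV)
    q=(320,195) if n=="scene" else (190,163); print(" hatch hsv",sat[q[1],q[0]])
    b2=(300,170,365,215) if n=="scene" else (170,140,225,190)
    m=mask(im,(85,8,50),(125,90,125),b2)
    m=cv2.morphologyEx(m,cv2.MORPH_OPEN,np.ones((3,3)))
    cs=cv2.findContours(m,0,2)[0]
    if cs:
        c=max(cs,key=cv2.contourArea)
        H=plane(n,c[:,0],.053)[:,:2].astype(np.float32); print(" hatch",cv2.minAreaRect(H))
a,b=plane("scene",[150+366/5-.4,225+84/5-.4],.056)[0],plane("scene",[150+160/5-.4,225+264/5-.4],.056)[0]
print("pens sc",a,b,(a+b)/2,np.linalg.norm(a-b))
a,b=plane("top",[280+199/8-.4,125+482/8-.4],.056)[0],plane("top",[280+545/8-.4,125+448/8-.4],.056)[0]
print("pens top",a,b,(a+b)/2,np.linalg.norm(a-b))
for n,im,box in(("scene",S,(185,230,215,265)),("top",T,(318,168,340,190))):
    m=mask(im,(55,100,40),(90,255,255),box); hsv=cv2.cvtColor(im,cv2.COLOR_BGR2HSV)[...,2]
    for t in (130,145,160):
        mm=m&((hsv>t)*255).astype(np.uint8); cs=cv2.findContours(mm,0,2)[0]
        if not cs: continue
        c=max(cs,key=cv2.contourArea); M=cv2.moments(mm)
        ys,xs=np.nonzero(mm); P=plane(n,c[:,0],.122)[:,:2].astype(np.float32); print(n,t,"top px",xs.mean(),ys.mean(),plane(n,[xs.mean(),ys.mean()],.122),cv2.minAreaRect(P))
E
python3 m.py
```

```text
scene cam px [331.7984 187.4457] [[0.5898 0.1891 0.054 ]] d [0.0287 0.0311 0.    ]
 slot centre [0.5893 0.191 ] dir deg 122.15010648657822 [0.0016 0.0049]
 hatch hsv [ 30   5 141]
 hatch ((0.5913143157958984, 0.18816158175468445), (0.09767106175422668, 0.07901892811059952), 19.381502151489258)
top cam px [196.9069 164.8619] [[0.5918 0.1886 0.054 ]] d [0.029  0.0278 0.    ]
 slot centre [0.5927 0.1888] dir deg 124.29020812350352 [0.0017 0.0053]
 hatch hsv [75 13 81]
pens sc [ 0.5088 -0.1809  0.056 ] [ 0.5199 -0.3304  0.056 ] [ 0.5143 -0.2556  0.056 ] 0.1498721809467654
pens top [ 0.5109 -0.1813  0.056 ] [ 0.5222 -0.3311  0.056 ] [ 0.5166 -0.2562  0.056 ] 0.1502314703944055
scene 130 top px 201.044776119403 240.16417910447763 [[ 0.5158 -0.2576  0.122 ]] ((0.5155916213989258, -0.25762122869491577), (0.02753514051437378, 0.018518151715397835), 17.19864845275879)
scene 145 top px 200.93548387096774 239.9516129032258 [[ 0.5151 -0.2573  0.122 ]] ((0.5149431228637695, -0.25731849670410156), (0.026477713137865067, 0.017554037272930145), 17.184389114379883)
scene 160 top px 200.875 239.76785714285714 [[ 0.5145 -0.2569  0.122 ]] ((0.5142927765846252, -0.25690463185310364), (0.02502615377306938, 0.016762545332312584), 20.009780883789062)
top 130 top px 329.1818181818182 178.6909090909091 [[ 0.5153 -0.2565  0.122 ]] ((0.515820324420929, -0.2559882402420044), (0.02714032307267189, 0.02258918806910515), 22.947322845458984)
top 145 top px 329.0204081632653 178.55102040816325 [[ 0.5158 -0.256   0.122 ]] ((0.5160438418388367, -0.2559020519256592), (0.02643536776304245, 0.021184474229812622), 18.160350799560547)
top 160 top px 328.92105263157896 178.52631578947367 [[ 0.5159 -0.2557  0.122 ]] ((0.5157318711280823, -0.2559725046157837), (0.022176388651132584, 0.018022306263446808), 14.805231094360352)
```

```bash
python3 - <<'E'
from h import *
from scipy.spatial.transform import Rotation as R
np.set_printoptions(precision=3,suppress=True)
s=robot.get_state(); print(R.from_quat(s["eef_rot"]).as_matrix())
for n,(x0,y0,w,h),f in(("scene",(190,230,24,36),16),("top",(316,168,24,24),24)):
    im=cv2.imread(f"pics/{n}0.png"); cv2.imwrite(f"pics/z_{n}.png",cv2.resize(im[y0:y0+h,x0:x0+w],None,fx=f,fy=f,interpolation=cv2.INTER_NEAREST))
E
```

```text
[[-0.     0.962  0.273]
 [ 0.002  0.273 -0.962]
 [-1.     0.    -0.002]]
```

View pics/z_scene.png

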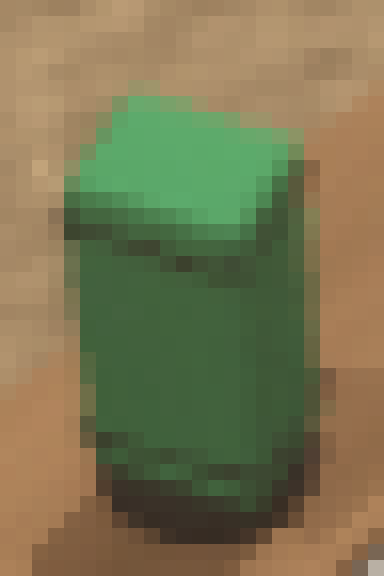

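View pics/z_top.png

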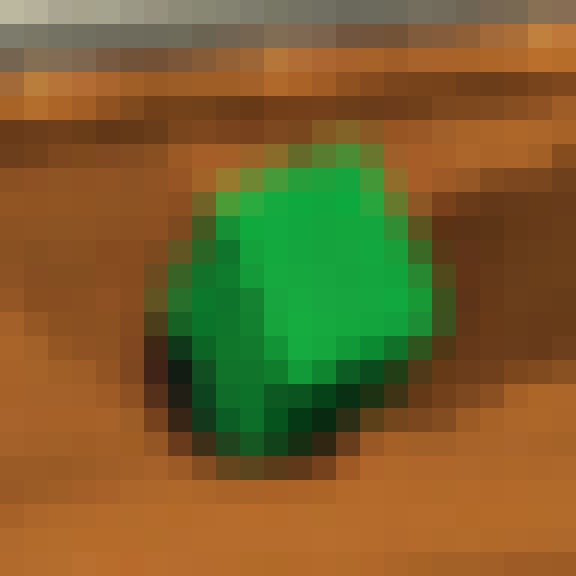

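The scene zoom shows the grip's top-face corners at about (130,95), (300,135), (245,235), (68,195). In the top zoom they are at about (225,190), (368,145), (440,325), (298,388). I'll turn these into a yaw.

```bash
python3 - <<'E'
from h import *
np.set_printoptions(precision=4,suppress=True)
for n,o,f,c in(("scene",(190,230),16,[(130,95),(300,135),(245,235),(68,195)]),("top",(316,168),24,[(225,190),(368,145),(440,325),(298,388)])):
    P=plane(n,np.array(c)/f+o-.5,.122)[:,:2]; e=np.roll(P,-1,0)-P
    print(n,P.mean(0),np.linalg.norm(e,axis=1),np.degrees(np.arctan2(e[:,1],e[:,0]))%180)
E
```

```text
scene [ 0.515  -0.2566] [0.0273 0.0218 0.0279 0.0222] [ 23.3821 114.1424  24.2645 112.6006]
top [ 0.5162 -0.2571] [0.021  0.0271 0.0218 0.0295] [106.3167  18.1515 112.6838  16.7326]
```

send_rows:
  targets: "2.3 2.3 0 0 0 0 1;4 4 0 0 0 0.02 1;4 4 0 0 0 0.02 1;4 4 0 0 0 0.02 1;4 4 0 0 0 0.02 1;4 4 0 0 0 0.01 1;4 4 0 0 0 0 1;4 4 0 0 0 0 1;2.2 2.2 0 0 0 0 1;1.5 1.4 0 0 0 0 1;0.5 0.5 0 0 0 0 1;0 0 0 0 0 0 1;0 0 0 0 0 0 1"
  force: 60

```text
clock: 1.72
tool_pos: [0.5151, -0.2581, 0.2312]
eef_rot: [0.401, 0.583, -0.401, 0.582]
contact_force: [0.4, -1.0, -0.5]
finger_gap: 0.0851
```

```bash
cat >> h.py <<'E'
from scipy.spatial.transform import Rotation as R
def st():
    s=robot.get_state(); M=R.from_quat(s["eef_rot"]).as_matrix()
    print("t",round(s["clock"],2),"p",np.round(s["tool_pos"],4),"xax",np.round(M[:,0],3),"yaw z",round(float(np.degrees(np.arctan2(M[1,2],M[0,2]))),2),"F",np.round(s["contact_force"],2),"M",np.round(s["ft_torque"],3),"gap",round(s["finger_gap"],4),"q",np.round(s["joint_positions"],3))
def zoom(n,x0,y0,w,h,f,name):
    im=viewer.camera(n)[:,:,::-1]; cv2.imwrite(f"pics/{name}_full.png",im); cv2.imwrite(f"pics/{name}.png",cv2.resize(im[y0:y0+h,x0:x0+w],None,fx=f,fy=f,interpolation=cv2.INTER_CUBIC))
E
python3 - <<'E'
from h import *
st(); zoom("scene",130,170,160,120,5,"s1"); zoom("top",280,110,120,90,6,"t1")
E
```

```text
t 1.73 p [ 0.5151 -0.2581  0.2312] xax [-0. -0. -1.] yaw z -69.07 F [ 0.4  -0.99 -0.53] M [-0.005  0.026  0.06 ] gap 0.0851 q [-0.658  0.462  1.557 -0.     1.123  0.547]
```

View pics/s1.png

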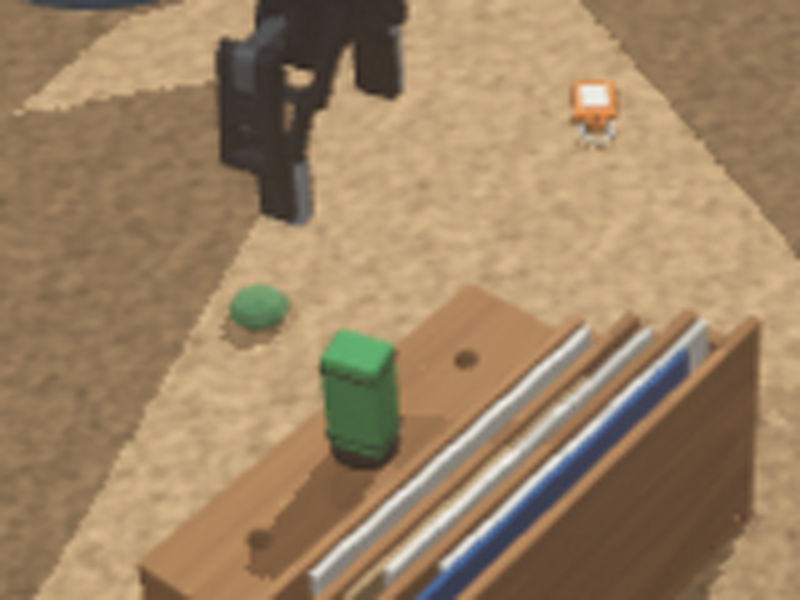

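View pics/t1.png

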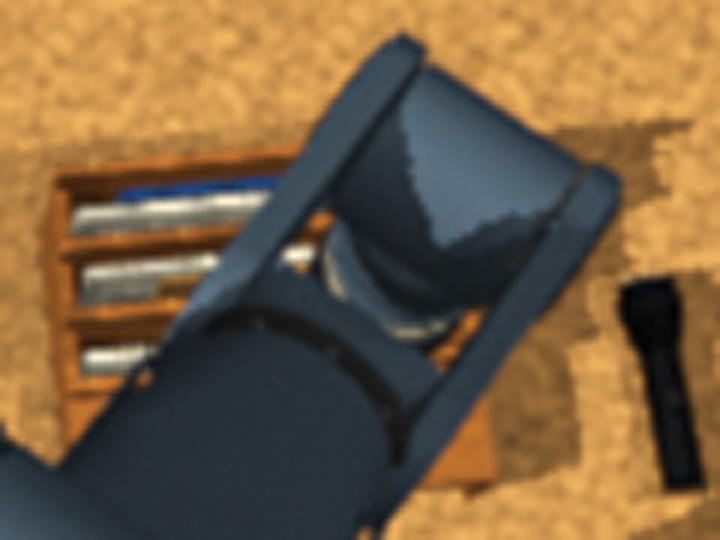

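send_rows:
  targets: "0 0.1 -2 0 0 0 1;0 0.1 -3 0 0 0 1;0 0 -3 0 0 0 1;0 0 -2.5 0 0 0 1;0 0 -2 0 0 0 1;0 0 -1.5 0 0 0 1;0 0 -0.9 0 0 0 1;0 0 -0.2 0 0 0 1;0 0 0 0 0 0 1"

```text
clock: 2.95
tool_pos: [0.5161, -0.2554, 0.0807]
eef_rot: [0.4, 0.582, -0.4, 0.583]
contact_force: [0.4, -0.5, 0.4]
finger_gap: 0.0855
```

```bash
python3 - <<'E'
from h import *
st(); zoom("scene",150,200,120,90,6,"s2")
E
```

```text
t 2.95 p [ 0.5161 -0.2554  0.0807] xax [ 0.001 -0.001 -1.   ] yaw z -68.99 F [ 0.39 -0.55  0.43] M [ 0.004  0.01  -0.021] gap 0.0855 q [-0.654  0.673  1.678  0.     0.79   0.55 ]
```

View pics/s2.png

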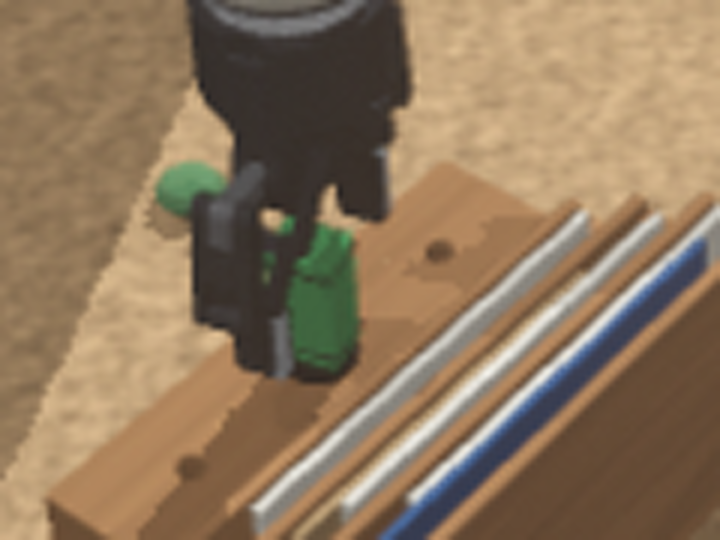

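The fingers straddle the grip, the near one at about (270,330) and the far one at (365,190), clear of the caddy. I'll close now.

send_rows:
  targets: "0 0 0 0 0 0 0.5;0 0 0 0 0 0 0.3;0 0 0 0 0 0 0;0 0 0 0 0 0 0;0 0 0 0 0 0 0;0 0 0 0 0 0 0;0 0 0 0 0 0 0;0 0 0 0 0 0 0"
  force: 70

```text
clock: 4.0
tool_pos: [0.516, -0.2552, 0.0806]
eef_rot: [0.4, 0.583, -0.4, 0.583]
contact_force: [-0.6, 1.9, 4.0]
finger_gap: 0.0232
```

```bash
python3 - <<'E'
from h import *
st(); zoom("scene",150,200,120,90,6,"s3")
E
```

```text
t 4.0 p [ 0.516  -0.2552  0.0806] xax [ 0. -0. -1.] yaw z -68.98 F [-0.57  1.85  3.97] M [ 0.186  0.02  -0.006] gap 0.0232 q [-0.653  0.673  1.678  0.     0.79   0.55 ]
```

View pics/s3.png

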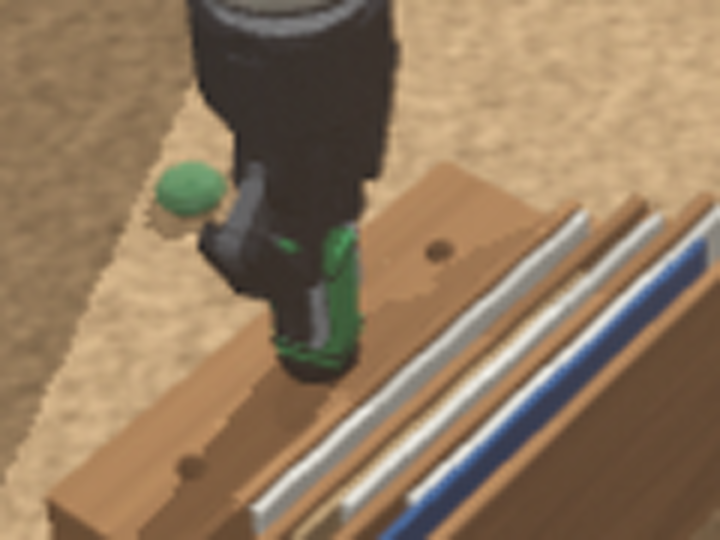

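send_rows:
  targets: "0 0 0.5 0 0 0 0;0 0 1 0 0 0 0;0 0 2 0 0 0 0;0 0 3 0 0 0 0;0 0 3 0 0 0 0;0 0 2.5 0 0 0 0;0 0 1.5 0 0 0 0;0 0 0.5 0 0 0 0;0 0 0 0 0 0 0"

```text
clock: 5.18
tool_pos: [0.5155, -0.255, 0.2199]
eef_rot: [0.4, 0.583, -0.4, 0.583]
contact_force: [-0.5, 1.6, -0.9]
finger_gap: 0.023
```

```bash
python3 - <<'E'
from h import *
st(); zoom("scene",130,150,120,90,6,"s4")
E
```

```text
t 5.17 p [ 0.5155 -0.255   0.2199] xax [-0.001  0.    -1.   ] yaw z -68.99 F [-0.48  1.62 -0.95] M [ 0.028 -0.067 -0.018] gap 0.023 q [-0.654  0.474  1.572 -0.     1.096  0.551]
```

View pics/s4.png

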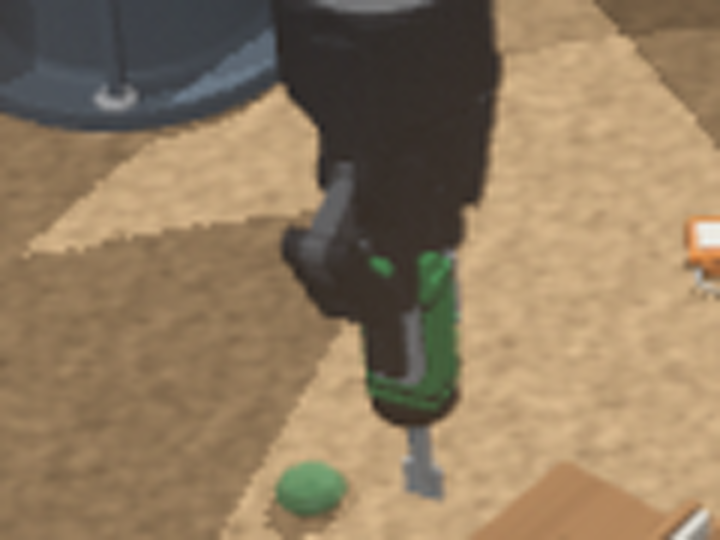

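The driver is lifted and vertical, with the blade edge running from about (405,486) to (442,497) in the zoom. Next I'll compare that with the expected tip position.

```bash
python3 - <<'E'
from h import *
np.set_printoptions(precision=4,suppress=True)
a=np.array([[405,486],[442,498]])/6+[130,150]-.45
P=plane("scene",a,.1453); print(P,P.mean(0),np.linalg.norm(P[1]-P[0]),np.degrees(np.arctan2(*(P[1]-P[0])[[1,0]])))
print(proj("scene",[.5155,-.255,.1453]),a.mean(0))
d=np.array([np.cos(np.radians(21)),np.sin(np.radians(21)),0])
c=np.array([.5155,-.255,.1453]); print(proj("scene",[c+.008*d,c-.008*d, c+.01*d]))
E
```

```text
[[ 0.5039 -0.257   0.1453]
 [ 0.5195 -0.2521  0.1453]] [ 0.5117 -0.2545  0.1453] 0.016423719857106178 17.26366892925845
[[201.1053 232.4031]] [200.1333 231.55  ]
[[204.2251 233.2387]
 [197.9963 231.5704]
 [205.0068 233.4481]]
```

send_rows:
  targets: "0 1 0 0 0 0.05 0;0 2.5 0 0 0 0.1 0;0 3.5 0 0 0 0.14 0;0 4 0 0 0 0.14 0;0.5 4 0 0 0 0.14 0;1 4 0 0 0 0.14 0;1 4 0 0 0 0.14 0;1 4 0 0 0 0.14 0;1 4 0 0 0 0.14 0;1 4 0 0 0 0.14 0;1 3.5 0 0 0 0.14 0;0.5 3 0 0 0 0.14 0;0.5 2 -1 0 0 0.11 0;0.05 0.7 -2 0 0 0.07 0;0 0.45 -1.5 0 0 0.05 0;0 0 -1 0 0 0 0;0 0 -0.5 0 0 0 0;0 0 0 0 0 0 0;0 0 0 0 0 0 0"

```text
clock: 7.6
tool_pos: [0.5918, 0.1911, 0.1609]
eef_rot: [-0.201, 0.678, 0.201, 0.678]
contact_force: [-0.1, -0.2, -0.3]
finger_gap: 0.0232
```

```bash
python3 - <<'E'
from h import *
st(); zoom("scene",290,120,100,100,6,"s5")
E
```

```text
t 7.6 p [0.5918 0.1911 0.1609] xax [ 0.001  0.    -1.   ] yaw z 32.98 F [-0.08 -0.22 -0.32] M [-0.014  0.015 -0.025] gap 0.0232 q [ 0.133  0.606  1.507  0.     1.027 -0.443]
```

View pics/s5.png

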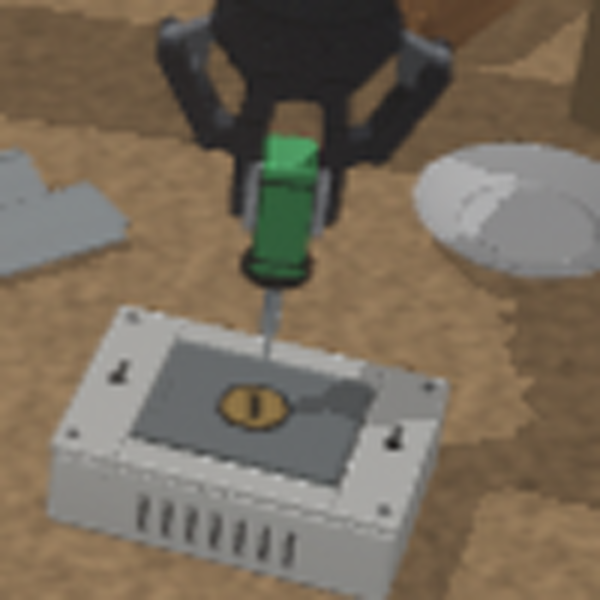

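The blade is seen edge-on with its tip at zoom (268,358), above and right of the cam slot at (255,405).

```bash
python3 - <<'E'
from h import *
np.set_printoptions(precision=4,suppress=True)
im=cv2.imread("pics/s5_full.png")
cv2.imwrite("pics/s5z.png",cv2.resize(im[160:200,315:365],None,fx=16,fy=16,interpolation=cv2.INTER_CUBIC)[:600])
s=robot.get_state(); t=s["tool_pos"]-[0,0,.0746]
print("pred tip px if offset0",proj("scene",t))
print("seen at z",plane("scene",[334.2,179.2],t[2]))
# cam recheck
h=cv2.cvtColor(im,cv2.COLOR_BGR2HSV); m=cv2.inRange(h,(10,90,60),(35,255,255)); o=np.zeros_like(m);o[180:196,322:342]=m[180:196,322:342]
c=max(cv2.findContours(o,0,2)[0],key=cv2.contourArea);c=cv2.convexHull(c);M=cv2.moments(c);uv=[M['m10']/M['m00'],M['m01']/M['m00']];print("cam",uv,plane("scene",uv,.054))
E
```

```text
pred tip px if offset0 [[333.92   178.6115]]
seen at z [[0.594  0.1894 0.0864]]
cam [331.7984496124031, 187.4457364341085] [[0.5898 0.1891 0.054 ]]
```

View pics/s5z.png

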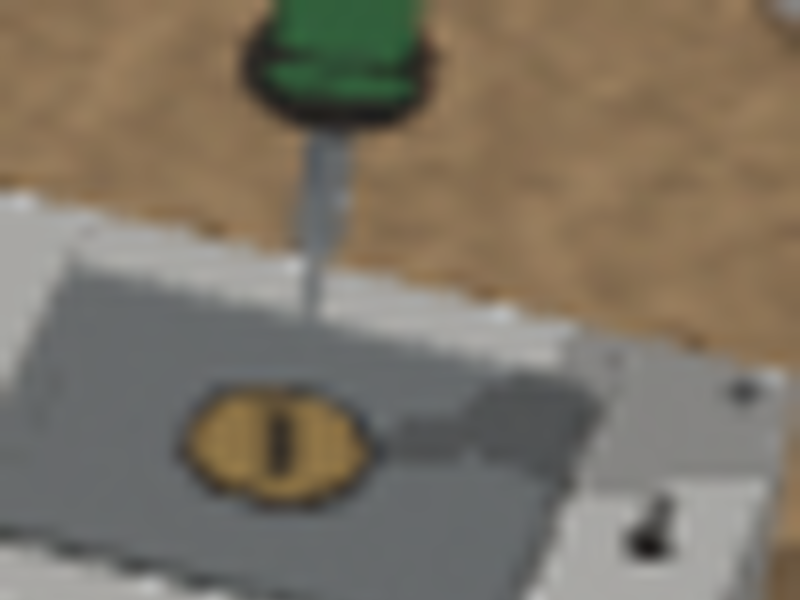

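send_rows:
  targets: "-0.15 0 -0.5 0 0 0 0;-0.15 0 -1 0 0 0 0;0 0 -0.7 0 0 0 0;0 0 -0.3 0 0 0 0;0 0 0 0 0 0 0;0 0 0 0 0 0 0"

```text
clock: 8.4
tool_pos: [0.5886, 0.1914, 0.1355]
eef_rot: [-0.201, 0.678, 0.201, 0.678]
contact_force: [-0.7, 0.1, -1.0]
finger_gap: 0.0233
```

```bash
python3 - <<'E'
from h import *
st(); zoom("scene",315,160,50,37,16,"s6")
s=robot.get_state(); t=s["tool_pos"]-[0,0,.0746]
print(proj("scene",t))
zoom("top",160,130,80,60,10,"t6")
E
```

```text
t 8.4 p [0.5886 0.1914 0.1355] xax [ 0.001  0.    -1.   ] yaw z 33.0 F [-0.68  0.07 -0.97] M [ 0.021 -0.027  0.028] gap 0.0233 q [ 0.134  0.636  1.533 -0.     0.972 -0.442]
[[332.14665702 185.05328248]]
```

View pics/s6.png

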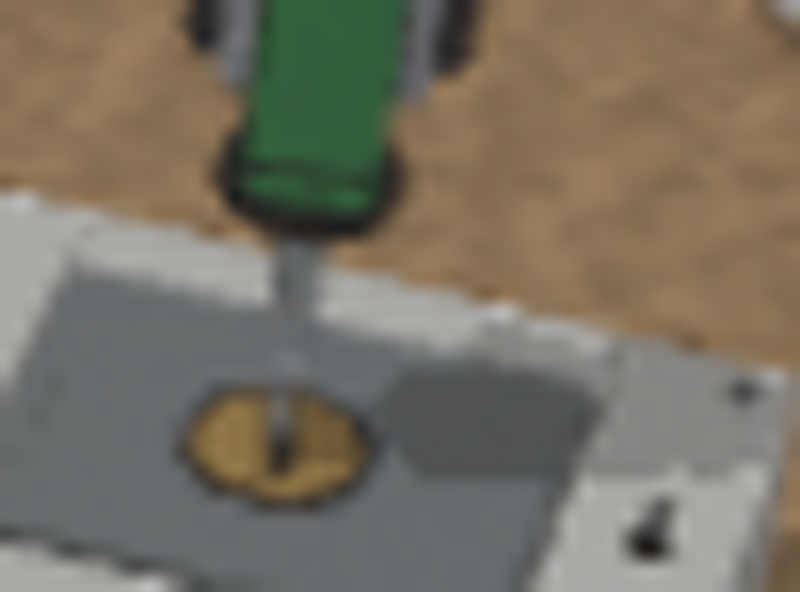

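View pics/t6.png

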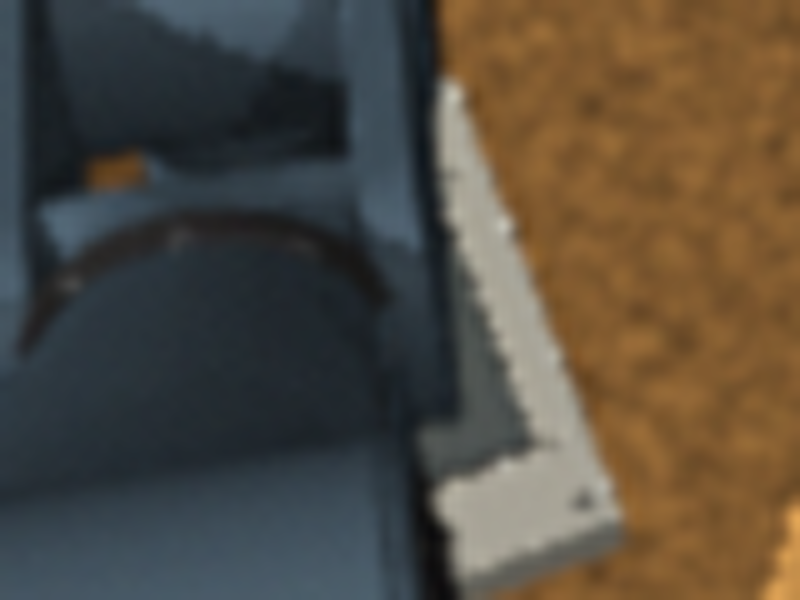

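```bash
python3 - <<'E'
from h import *
np.set_printoptions(precision=4,suppress=True)
im=cv2.imread("pics/s6_full.png")
cv2.imwrite("pics/s6n.png",cv2.resize(im[172:194,322:344],None,fx=26,fy=26,interpolation=cv2.INTER_NEAREST))
n=np.array([.839,.545]);d=np.array([-.545,.839])
cam=plane("scene",[331.85,187.45],.054)[0,:2]
for v in (185.5,186,186.5):
    for z in (.0600,.0609):
        p=plane("scene",[332.0,v],z)[0,:2]; print(v,z,p,"across",(p-cam)@n*1e3,"along",(p-cam)@d*1e3)
print("tcp rel cam", (robot.get_state()["tool_pos"][:2]-cam)@n, (robot.get_state()["tool_pos"][:2]-cam)@d)
E
```

```text
185.5 0.06 [0.5889 0.1904] across -0.20721995820505384 along 1.573436255013572
185.5 0.0609 [0.5894 0.1894] across -0.26635363487098185 along 0.415859936719599
186 0.06 [0.5902 0.1885] across -0.14402244278492432 along -0.7845842198785739
186 0.0609 [0.5908 0.1875] across -0.20322028711133347 along -1.939766319727277
186.5 0.06 [0.5915 0.1865] across -0.08098605332320513 along -3.136592776325013
186.5 0.0609 [0.5921 0.1855] across -0.14024790171049928 along -4.28938676193609
tcp rel cam 5.514117399909495e-05 0.0025075618032865546
```

View pics/s6n.png

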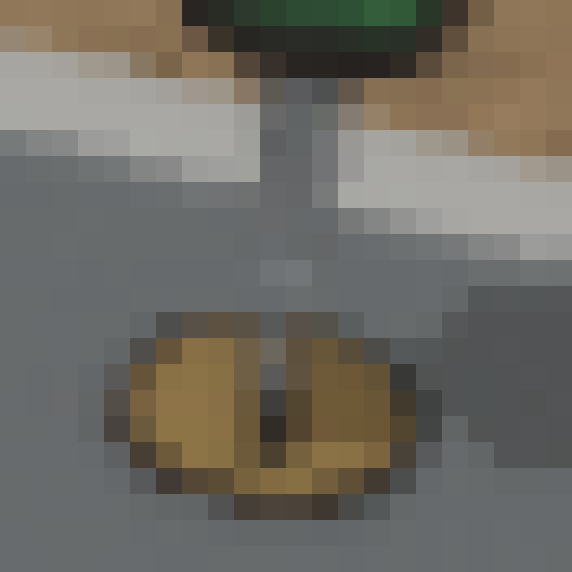

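Across the slot the blade is aligned to within 0.3 mm. Along the slot the edge-on view is weak, so I'll raise, turn the blade broadside to the scene camera, measure the tip offset and turn back.

send_rows:
  targets: "0 0 1 0 0 0 0;0 0 1 0 0 -0.1 0;0 0 0 0 0 -0.17 0;0 0 0 0 0 -0.17 0;0 0 0 0 0 -0.17 0;0 0 0 0 0 -0.17 0;0 0 0 0 0 -0.17 0;0 0 0 0 0 -0.17 0;0 0 0 0 0 -0.17 0;0 0 0 0 0 -0.17 0;0 0 0 0 0 -0.11 0;0 0 0 0 0 0 0;0 0 0 0 0 0 0"

```text
clock: 10.12
tool_pos: [0.5885, 0.1914, 0.1558]
eef_rot: [0.337, 0.622, -0.336, 0.622]
contact_force: [-0.7, -0.0, -2.4]
finger_gap: 0.0232
```

```bash
python3 - <<'E'
from h import *
np.set_printoptions(precision=4,suppress=True)
st(); zoom("scene",315,160,50,37,16,"s7")
s=robot.get_state(); t=s["tool_pos"]-[0,0,.0746]; psi=np.arctan2(R.from_quat(s["eef_rot"]).as_matrix()[1,2],R.from_quat(s["eef_rot"]).as_matrix()[0,2])
d=np.array([-np.sin(psi),np.cos(psi),0])
for k in(-.004,0,.004):
    print(k,[((proj("scene",t+(k+e)*d)[0]-[315,160]+.5)*16).round(0) for e in (-.008,0,.008)])
E
```

```text
t 10.12 p [0.5885 0.1914 0.1558] xax [ 0.001  0.    -1.   ] yaw z -56.86 F [-0.66 -0.01 -2.38] M [-0.049 -0.069 -0.021] gap 0.0232 q [0.134 0.609 1.519 0.    1.013 1.126]
-0.004 [array([226., 315.]), array([271., 319.]), array([315., 323.])]
0 [array([248., 317.]), array([293., 321.]), array([337., 325.])]
0.004 [array([271., 319.]), array([315., 323.]), array([360., 327.])]
```

View pics/s7.png

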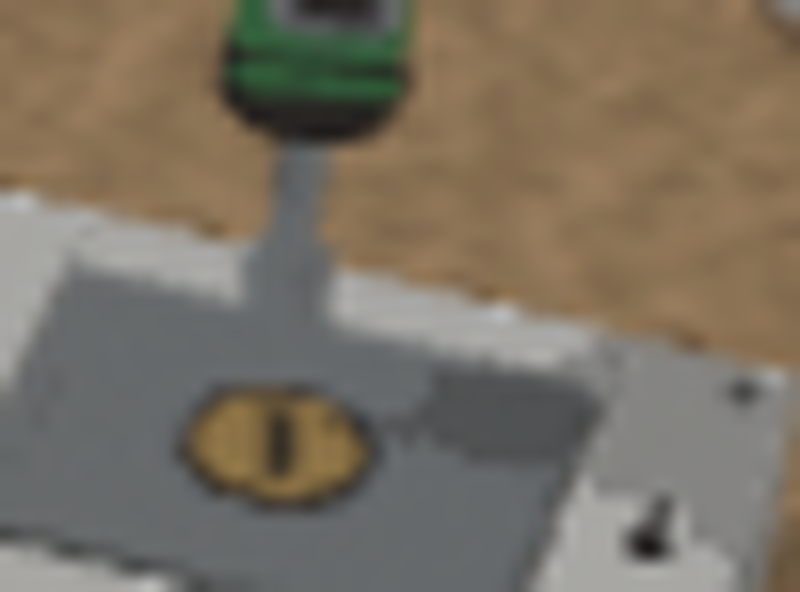

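Blade spans about x 244–330 with its centre near 287, against about 296 predicted for zero offset. So the tip sits about 1.5 mm along −blade direction. I'll turn back and descend with a small correction.

send_rows:
  targets: "0 0 0 0 0 0.1 0;0 0 0 0 0 0.17 0;0 0 0 0 0 0.17 0;0 0 0 0 0 0.17 0;0 0 0 0 0 0.17 0;0 0 0 0 0 0.17 0;0 0 0 0 0 0.17 0;0 0 0 0 0 0.17 0;0.04 -0.04 0 0 0 0.17 0;0.04 -0.05 -0.5 0 0 0.11 0;0 0 -0.8 0 0 0 0;0 0 -0.5 0 0 0 0;0 0 -0.3 0 0 0 0;0 0 -0.2 0 0 0 0;0 0 -0.1 0 0 0 0;0 0 0 0 0 0 0;0 0 0 0 0 0 0"

```text
clock: 12.3
tool_pos: [0.5892, 0.1904, 0.1315]
eef_rot: [-0.201, 0.678, 0.201, 0.678]
contact_force: [0.1, 0.3, -0.2]
finger_gap: 0.0231
```

```bash
python3 - <<'E'
from h import *
st(); zoom("scene",315,160,50,37,16,"s8")
E
```

```text
t 12.3 p [0.5892 0.1904 0.1315] xax [ 0.  0. -1.] yaw z 33.0 F [ 0.09  0.25 -0.21] M [0.037 0.006 0.046] gap 0.0231 q [ 0.132  0.642  1.535  0.     0.964 -0.444]
```

View pics/s8.png

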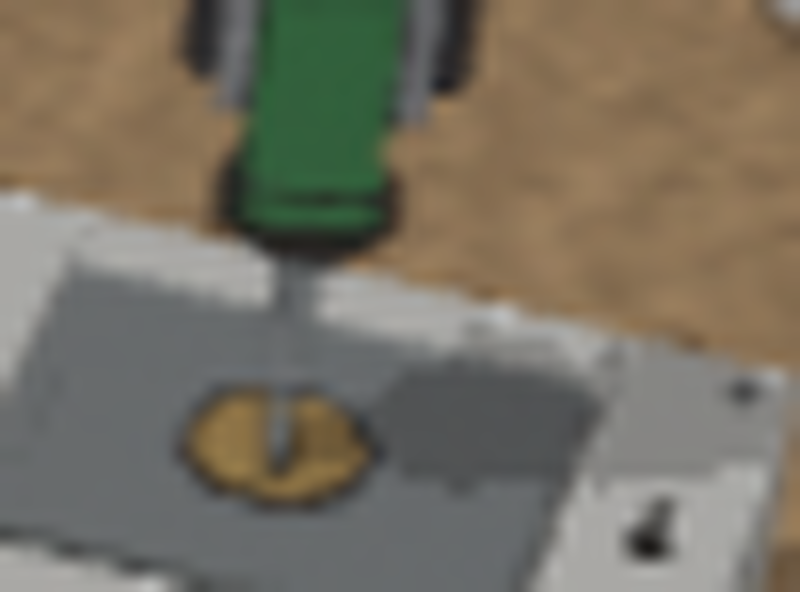

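The blade at x≈282 lines up with the slot at about 280. I'll descend by feel.

send_rows:
  targets: "0 0 -0.1 0 0 0 0;0 0 -0.1 0 0 0 0;0 0 -0.1 0 0 0 0;0 0 -0.1 0 0 0 0;0 0 0 0 0 0 0;0 0 0 0 0 0 0"

```text
clock: 13.1
tool_pos: [0.5891, 0.1904, 0.1273]
eef_rot: [-0.201, 0.678, 0.201, 0.678]
contact_force: [-0.3, 0.5, -0.9]
finger_gap: 0.0234
```

```bash
python3 - <<'E'
from h import *
st();
E
```

```text
t 13.1 p [0.5891 0.1904 0.1273] xax [ 0. -0. -1.] yaw z 33.0 F [-0.3   0.47 -0.9 ] M [-0.032  0.     0.008] gap 0.0234 q [ 0.132  0.648  1.537 -0.     0.956 -0.444]
```

send_rows:
  targets: "0 0 -0.1 0 0 0 0;0 0 -0.1 0 0 0 0;0 0 0 0 0 0 0;0 0 0 0 0 0 0"

```text
clock: 13.6
tool_pos: [0.5891, 0.1904, 0.1253]
eef_rot: [-0.201, 0.678, 0.201, 0.678]
contact_force: [-0.4, 0.1, -0.5]
finger_gap: 0.0234
```

```bash
python3 - <<'E'
from h import *
st();zoom("scene",315,160,50,37,16,"s9")
E
```

```text
t 13.6 p [0.5891 0.1904 0.1253] xax [-0. -0. -1.] yaw z 33.0 F [-0.38  0.06 -0.5 ] M [ 0.006 -0.036  0.049] gap 0.0234 q [ 0.132  0.651  1.539 -0.     0.952 -0.444]
```

View pics/s9.png

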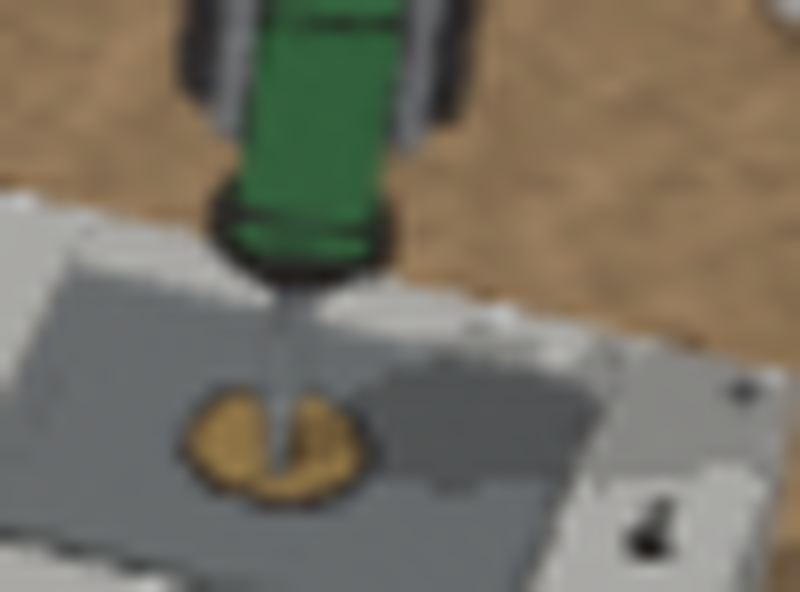

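The blade has entered the slot with no force. I'll go on until it touches the floor.

send_rows:
  targets: "0 0 -0.1 0 0 0 0;0 0 -0.1 0 0 0 0;0 0 0 0 0 0 0;0 0 0 0 0 0 0"

```text
clock: 14.15
tool_pos: [0.5892, 0.1904, 0.1235]
eef_rot: [-0.201, 0.678, 0.201, 0.678]
contact_force: [-0.1, -0.3, 0.1]
finger_gap: 0.0229
```

```bash
python3 - <<'E'
from h import *
st()
E
```

```text
t 14.15 p [0.5892 0.1904 0.1235] xax [ 0. -0. -1.] yaw z 33.0 F [-0.15 -0.33  0.08] M [-0.064  0.087 -0.045] gap 0.0229 q [ 0.132  0.653  1.54  -0.     0.948 -0.444]
```

send_rows:
  targets: "0 0 -0.05 0 0 0 0;0 0 -0.05 0 0 0 0;0 0 0 0 0 0 0;0 0 0 0 0 0 0"

```text
clock: 14.65
tool_pos: [0.5892, 0.1904, 0.1225]
eef_rot: [-0.201, 0.678, 0.201, 0.678]
contact_force: [-1.1, -0.3, 2.4]
finger_gap: 0.0231
```

```bash
python3 - <<'E'
from h import *
st()
E
```

```text
t 14.65 p [0.5892 0.1904 0.1225] xax [ 0. -0. -1.] yaw z 33.0 F [-1.08 -0.31  2.42] M [ 0.04   0.134 -0.021] gap 0.0231 q [ 0.132  0.655  1.541 -0.     0.946 -0.444]
```

Floor contact at about 2.4 N, so the blade is seated. Now I'll turn clockwise, starting small and checking moment and force.

send_rows:
  targets: "0.01 0 0 0 0 -0.1 0;0.02 0 0 0 0 -0.1 0;0.02 0 0 0 0 -0.1 0;0.01 0 0 0 0 -0.1 0;0 0 0 0 0 0 0"

```text
clock: 15.28
tool_pos: [0.59, 0.1906, 0.1224]
eef_rot: [-0.062, 0.704, 0.063, 0.705]
contact_force: [0.3, 0.3, 1.1]
finger_gap: 0.0231
```

```bash
python3 - <<'E'
from h import *
st()
zoom("scene",315,160,50,37,16,"s10")
E
```

```text
t 15.28 p [0.59   0.1906 0.1224] xax [ 0.001  0.    -1.   ] yaw z 10.15 F [0.33 0.33 1.12] M [0.092 0.013 0.056] gap 0.0231 q [ 0.132  0.655  1.539  0.     0.947 -0.045]
```

View pics/s10.png

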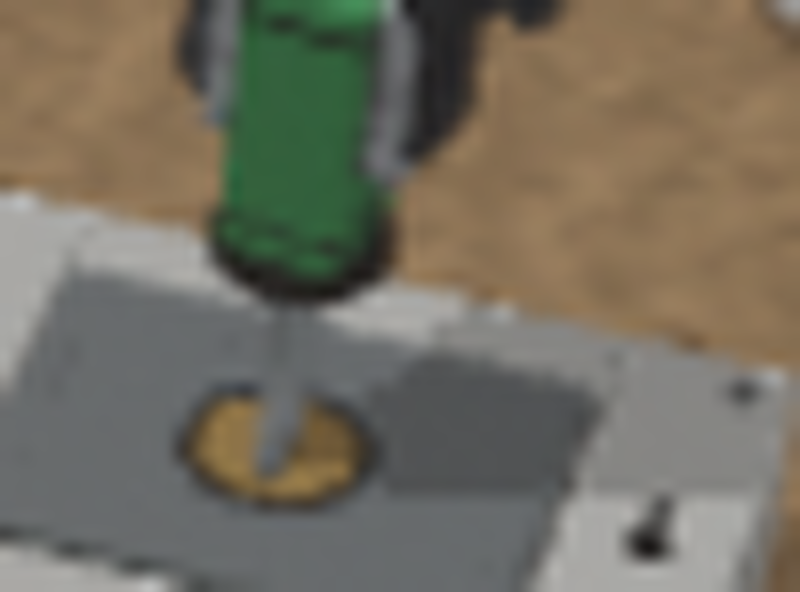

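The blade is turning in the slot and the chime hasn't moved. I'll go on.

send_rows:
  targets: "0.02 0 -0.01 0 0 -0.1 0;0.02 0 -0.01 0 0 -0.1 0;0.02 0 -0.01 0 0 -0.1 0;0.02 -0.01 -0.02 0 0 -0.1 0;0.02 -0.01 -0.02 0 0 -0.1 0;0.01 -0.01 -0.01 0 0 -0.1 0;0.01 0 -0.01 0 0 -0.1 0;0.01 0 -0.01 0 0 -0.1 0;0 0 0 0 0 0 0"

```text
clock: 16.45
tool_pos: [0.5911, 0.1904, 0.1214]
eef_rot: [0.217, 0.673, -0.216, 0.673]
contact_force: [0.3, 1.9, 1.2]
finger_gap: 0.0234
```

```bash
python3 - <<'E'
from h import *
st()
zoom("scene",315,160,50,37,16,"s11")
E
```

```text
t 16.45 p [0.5911 0.1904 0.1214] xax [ 0.     0.001 -1.   ] yaw z -35.63 F [0.28 1.86 1.18] M [0.305 0.091 0.042] gap 0.0234 q [1.320e-01 6.580e-01 1.536e+00 1.000e-03 9.470e-01 7.530e-01]
```

View pics/s11.png

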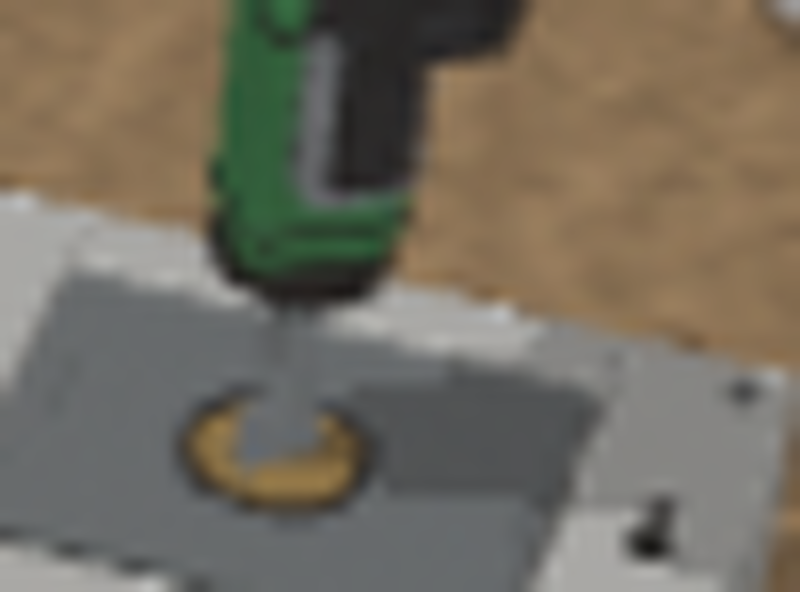

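send_rows:
  targets: "0.01 0 -0.01 0 0 -0.06 0;0.01 0 -0.01 0 0 -0.06 0;0.01 0 -0.01 0 0 -0.06 0;0 0 0 0 0 -0.06 0;0 0 0 0 0 -0.04 0;0 0 0 0 0 0 0"

```text
clock: 17.25
tool_pos: [0.5914, 0.1903, 0.121]
eef_rot: [0.308, 0.636, -0.308, 0.636]
contact_force: [-0.0, 1.1, 2.0]
finger_gap: 0.0232
```

```bash
python3 - <<'E'
from h import *
st()
E
```

```text
t 17.25 p [0.5914 0.1903 0.121 ] xax [ 0.  0. -1.] yaw z -51.68 F [-0.04  1.12  1.99] M [0.275 0.041 0.052] gap 0.0232 q [0.132 0.659 1.536 0.    0.947 1.033]
```

send_rows:
  targets: "0 0 0 0 0 -0.04 0;0 0 0 0 0 0 0"

```text
clock: 17.5
tool_pos: [0.5914, 0.1902, 0.121]
eef_rot: [0.321, 0.63, -0.321, 0.63]
contact_force: [-0.4, 0.9, 0.6]
finger_gap: 0.0233
```

```bash
python3 - <<'E'
from h import *
st()
E
```

```text
t 17.5 p [0.5914 0.1902 0.121 ] xax [ 0.  0. -1.] yaw z -53.98 F [-0.44  0.9   0.59] M [0.322 0.032 0.026] gap 0.0233 q [0.131 0.659 1.536 0.    0.947 1.074]
```

send_rows:
  targets: "0 0 0 0 0 -0.04 0;0 0 0 0 0 0 0"

```text
clock: 17.75
tool_pos: [0.5915, 0.1902, 0.121]
eef_rot: [0.334, 0.623, -0.333, 0.624]
contact_force: [0.4, 2.1, 1.5]
finger_gap: 0.0233
```

```bash
python3 - <<'E'
from h import *
st(); print(robot.get_state()["joint_torque"][5])
E
```

```text
t 17.75 p [0.5915 0.1902 0.121 ] xax [ 0.  0. -1.] yaw z -56.28 F [0.45 2.14 1.5 ] M [ 0.352 -0.002  0.053] gap 0.0233 q [0.131 0.659 1.536 0.    0.947 1.114]
0.11773426551371813
```

send_rows:
  targets: "0 0 0 0 0 -0.03 0;0 0 0 0 0 0 0"

```text
clock: 18.0
tool_pos: [0.5914, 0.1902, 0.121]
eef_rot: [0.343, 0.618, -0.343, 0.618]
contact_force: [0.3, 2.0, 1.2]
finger_gap: 0.0232
```

```bash
python3 - <<'E'
from h import *
st(); print(robot.get_state()["joint_torque"][5])
zoom("scene",315,160,50,37,16,"s12")
E
```

```text
t 18.0 p [0.5914 0.1902 0.121 ] xax [ 0.  0. -1.] yaw z -58.08 F [0.34 2.02 1.23] M [ 0.347 -0.019  0.082] gap 0.0232 q [0.131 0.659 1.536 0.    0.947 1.145]
0.10690974304452538
```

View pics/s12.png

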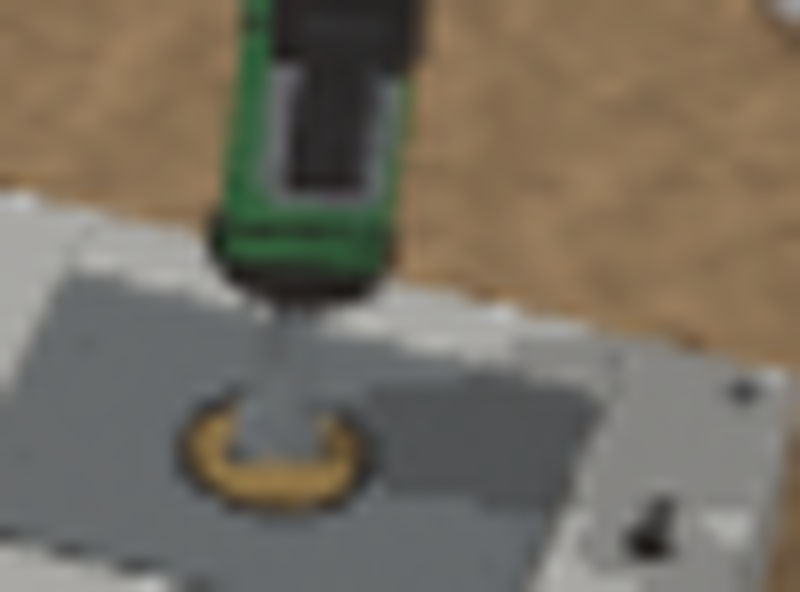

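send_rows:
  targets: "0 0 0 0 0 -0.03 0;0 0 0 0 0 0 0"

```text
clock: 18.3
tool_pos: [0.5915, 0.1902, 0.1211]
eef_rot: [0.353, 0.613, -0.353, 0.613]
contact_force: [0.2, 1.1, 1.3]
finger_gap: 0.0234
```

```bash
python3 - <<'E'
from h import *
st(); print(robot.get_state()["joint_torque"][5])
E
```

```text
t 18.3 p [0.5915 0.1902 0.1211] xax [ 0.  0. -1.] yaw z -59.83 F [0.17 1.13 1.3 ] M [ 0.353 -0.128  0.038] gap 0.0234 q [0.131 0.659 1.536 0.    0.947 1.176]
0.11043207021430135
```

send_rows:
  targets: "0 0 0 0 0 -0.03 0;0 0 0 0 0 0 0"

```text
clock: 18.55
tool_pos: [0.5915, 0.1901, 0.121]
eef_rot: [0.362, 0.607, -0.362, 0.608]
contact_force: [0.6, 2.1, 1.6]
finger_gap: 0.0235
```

```bash
python3 - <<'E'
from h import *
st(); print(robot.get_state()["joint_torque"][5])
E
```

```text
t 18.55 p [0.5915 0.1901 0.121 ] xax [ 0.  0. -1.] yaw z -61.56 F [0.58 2.13 1.55] M [ 0.326 -0.161  0.05 ] gap 0.0235 q [ 0.131  0.659  1.536 -0.     0.947  1.206]
0.11183034628629684
```

send_rows:
  targets: "0 0 0 0 0 -0.03 0;0 0 0 0 0 0 0"

```text
clock: 18.8
tool_pos: [0.5915, 0.1901, 0.1211]
eef_rot: [0.371, 0.602, -0.371, 0.602]
contact_force: [-0.1, 1.3, 1.2]
finger_gap: 0.0232
```

```bash
python3 - <<'E'
from h import *
st(); print(robot.get_state()["joint_torque"][5])
E
```

```text
t 18.8 p [0.5915 0.1901 0.1211] xax [ 0. -0. -1.] yaw z -63.27 F [-0.07  1.28  1.25] M [ 0.34  -0.275  0.072] gap 0.0232 q [ 0.131  0.659  1.536 -0.     0.947  1.236]
0.11283839587122202
```

send_rows:
  targets: "0 0 0 0 0 -0.03 0;0 0 0 0 0 0 0"

```text
clock: 19.05
tool_pos: [0.5915, 0.1901, 0.121]
eef_rot: [0.38, 0.596, -0.38, 0.597]
contact_force: [1.6, 0.2, 1.6]
finger_gap: 0.0232
```

```bash
python3 - <<'E'
from h import *
st(); print(robot.get_state()["joint_torque"][5])
zoom("scene",315,160,50,37,16,"s13")
E
```

```text
t 19.05 p [0.5915 0.1901 0.121 ] xax [ 0. -0. -1.] yaw z -64.99 F [1.62 0.17 1.59] M [ 0.248 -0.301  0.07 ] gap 0.0232 q [ 0.131  0.659  1.536 -0.     0.947  1.266]
0.15045379288494587
```

View pics/s13.png

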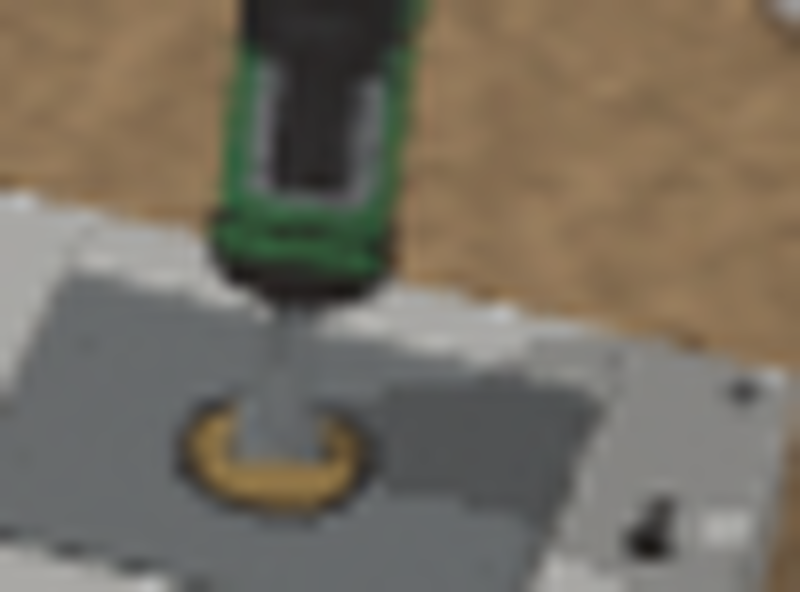

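send_rows:
  targets: "0 0 0 0 0 -0.02 0;0 0 0 0 0 0 0"

```text
clock: 19.35
tool_pos: [0.5915, 0.1901, 0.1211]
eef_rot: [0.386, 0.592, -0.386, 0.593]
contact_force: [1.8, 0.0, 1.0]
finger_gap: 0.0232
```

```bash
python3 - <<'E'
from h import *
st(); print(robot.get_state()["joint_torque"][5])
E
```

```text
t 19.35 p [0.5915 0.1901 0.1211] xax [ 0. -0. -1.] yaw z -66.12 F [1.78 0.04 0.97] M [ 0.168 -0.262  0.191] gap 0.0232 q [ 0.131  0.659  1.536 -0.     0.947  1.286]
0.1718471897765994
```

send_rows:
  targets: "0 0 0 0 0 -0.03 0;0 0 0 0 0 0 0"

```text
clock: 19.6
tool_pos: [0.5915, 0.1901, 0.121]
eef_rot: [0.395, 0.587, -0.395, 0.587]
contact_force: [1.0, 1.0, 1.6]
finger_gap: 0.0233
```

```bash
python3 - <<'E'
from h import *
st(); print(robot.get_state()["joint_torque"][5])
E
```

```text
t 19.6 p [0.5915 0.1901 0.121 ] xax [ 0. -0. -1.] yaw z -67.85 F [0.96 1.03 1.61] M [ 0.179 -0.289  0.182] gap 0.0233 q [ 0.131  0.659  1.536 -0.     0.947  1.316]
0.24621021933853626
```

There's a sharp rise: Mz went from 0.05 to 0.19 and joint 6 from 0.11 to 0.25 N m, so the cam is at its stop. I'll back off within the blade's play and lift out.

send_rows:
  targets: "0 0 0 0 0 0 0;0 0 0 0 0 0.06 0;0 0 0 0 0 0.05 0;0 0 0.1 0 0 0 0;0 0 0.2 0 0 0 0;0 0 0.5 0 0 0 0;0 0 1 0 0 0 0;0 0 2 0 0 0 0;0 0 3 0 0 0 0;0 0 2 0 0 0 0;0 0 1 0 0 0 0;0 0 0 0 0 0 0"

```text
clock: 21.1
tool_pos: [0.5914, 0.1903, 0.2199]
eef_rot: [0.362, 0.607, -0.361, 0.608]
contact_force: [0.5, -0.3, -0.9]
finger_gap: 0.0228
```

```bash
python3 - <<'E'
from h import *
st(); zoom("scene",300,100,80,100,6,"s14")
im=cv2.imread("pics/s14_full.png"); cv2.imwrite("pics/s14z.png",cv2.resize(im[165:220,295:369],None,fx=10,fy=10,interpolation=cv2.INTER_CUBIC))
E
```

```text
t 21.1 p [0.5914 0.1903 0.2199] xax [ 0.001  0.    -1.   ] yaw z -61.54 F [ 0.51 -0.35 -0.86] M [0.006 0.011 0.011] gap 0.0228 q [0.132 0.535 1.455 0.    1.15  1.205]
```

View pics/s14.png

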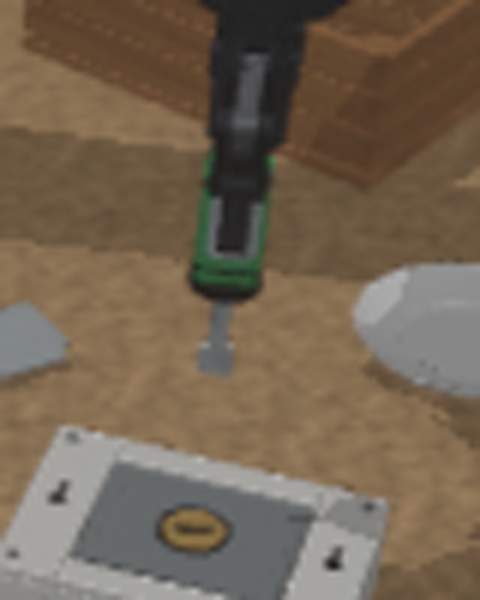

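View pics/s14z.png

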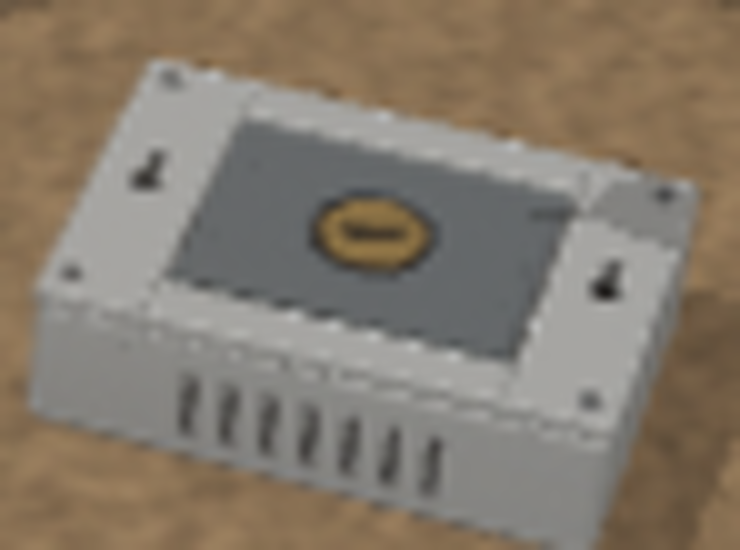

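The slot is now nearly level in the image, running from about (345,230) to (405,233), and the hatch rim looks flush. I'll measure the slot angle, which should be about 37°.

```bash
python3 - <<'E'
from h import *
im=cv2.imread("pics/s14_full.png")
h=cv2.cvtColor(im,cv2.COLOR_BGR2HSV); m=cv2.inRange(h,(10,90,60),(35,255,255)); o=np.zeros_like(m);o[178:198,320:344]=m[178:198,320:344]
c=max(cv2.findContours(o,0,2)[0],key=cv2.contourArea);c=cv2.convexHull(c);M=cv2.moments(c);uv=[M['m10']/M['m00'],M['m01']/M['m00']];print("cam",uv,plane("scene",uv,.052))
hh=np.zeros_like(m);cv2.drawContours(hh,[c],-1,255,-1);hh=cv2.erode(hh,np.ones((3,3)))
g=cv2.cvtColor(im,cv2.COLOR_BGR2GRAY);ys,xs=np.nonzero(hh);v=g[ys,xs].astype(float)
for t in(10,15,25):
    w=np.clip(np.percentile(v,70)-v-t,0,None);P=plane("scene",np.c_[xs,ys],.051)[:,:2];mu=(P*w[:,None]).sum(0)/w.sum();C=((P-mu)*w[:,None]).T@(P-mu);L,V=np.linalg.eigh(C);print(np.degrees(np.arctan2(V[1,1],V[0,1]))%180,np.sqrt(L/w.sum()))
a=np.array([[345,230],[405,233]])/10+[295,165]-.45;P=plane("scene",a,.051);print(np.degrees(np.arctan2(*(P[1]-P[0])[[1,0]])))
E
```

```text
cam [331.7448979591837, 187.9659863945578] [[0.5897579 0.1892248 0.052    ]]
33.93364935131109 [0.00186275 0.00509695]
32.15412719567698 [0.00158255 0.00498037]
34.51322987973444 [0.00117063 0.00437249]
37.07360710258412
```

Measured 32–37° against 37° expected, so the cam turned its full 86° and the chime hasn't shifted. Now I'll take the driver back.

send_rows:
  targets: "-0.5 -1 0 0 0 0 0;-1 -2.5 0 0 0 -0.02 0;-1 -3.5 0 0 0 -0.02 0;-1 -4 0 0 0 -0.02 0;-1 -4 0 0 0 -0.02 0;-1 -4 0 0 0 -0.02 0;-1 -4 0 0 0 -0.02 0;-0.75 -4 0 0 0 -0.01 0;-0.3 -4 0 0 0 0 0;0 -4 0 0 0 0 0;0 -3.5 0 0 0 0 0;0 -2.8 0 0 0 0 0;0 -1.8 0 0 0 0 0;0 -1 0 0 0 0 0;0 -0.4 0 0 0 0 0;0 0 0 0 0 0 0;0 0 0 0 0 0 0"

```text
clock: 23.28
tool_pos: [0.5158, -0.254, 0.219]
eef_rot: [0.4, 0.583, -0.4, 0.583]
contact_force: [0.3, -0.2, 0.3]
finger_gap: 0.0234
```

```bash
python3 - <<'E'
from h import *
st(); zoom("scene",130,150,120,90,6,"s15")
E
```

```text
t 23.27 p [ 0.5158 -0.254   0.219 ] xax [-0.  0. -1.] yaw z -68.93 F [ 0.28 -0.21  0.3 ] M [ 0.023 -0.043 -0.037] gap 0.0234 q [-0.652  0.475  1.574  0.     1.094  0.551]
```

View pics/s15.png

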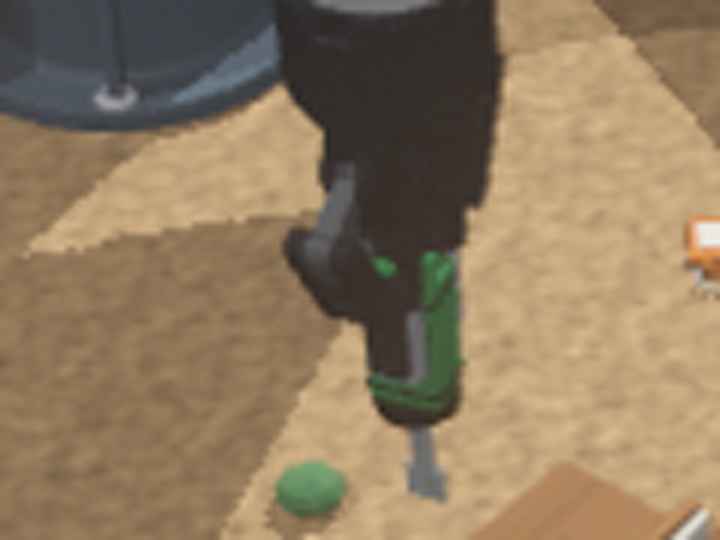

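The view matches the one just after lifting, and the driver is unmoved in the grip. I'll lower it towards the hole.

send_rows:
  targets: "0 -0.1 -1 0 0 0 0;0 0 -2 0 0 0 0;0 0 -2.5 0 0 0 0;0 0 -1.5 0 0 0 0;0 0 -1 0 0 0 0;0 0 -0.3 0 0 0 0;0 0 0 0 0 0 0;0 0 0 0 0 0 0"

```text
clock: 24.32
tool_pos: [0.5162, -0.2562, 0.1367]
eef_rot: [0.4, 0.582, -0.4, 0.583]
contact_force: [0.1, 0.5, -1.5]
finger_gap: 0.0229
```

```bash
python3 - <<'E'
from h import *
st(); zoom("scene",150,190,120,90,6,"s16")
E
```

```text
t 24.32 p [ 0.5162 -0.2562  0.1367] xax [ 0.001 -0.001 -1.   ] yaw z -68.98 F [ 0.09  0.47 -1.51] M [0.005 0.038 0.024] gap 0.0229 q [-0.654  0.587  1.644 -0.     0.909  0.55 ]
```

View pics/s16.png

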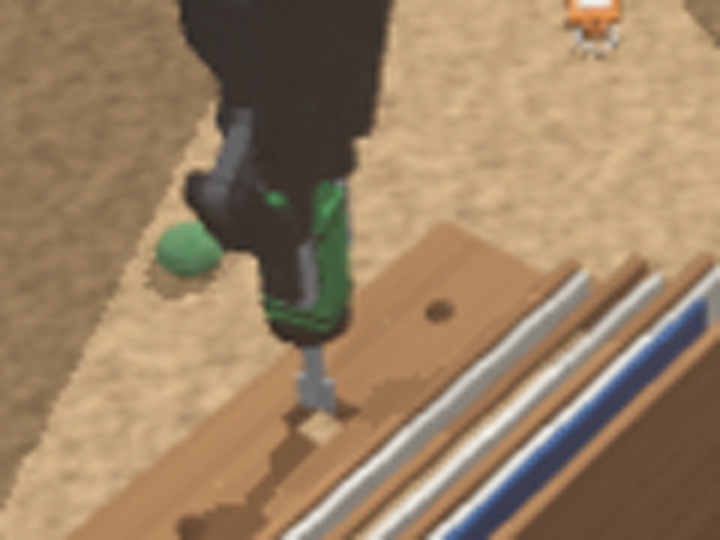

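The blade edge at about (317,405) is right above the square hole, which is around (322,418). I'll lower it in.

send_rows:
  targets: "0 0 -0.4 0 0 0 0;0 0 -0.5 0 0 0 0;0 0 -0.5 0 0 0 0;0 0 -0.7 0 0 0 0;0 0 0 0 0 0 0"

```text
clock: 25.0
tool_pos: [0.5153, -0.2555, 0.1141]
eef_rot: [0.4, 0.583, -0.4, 0.582]
contact_force: [-0.2, -0.1, -0.8]
finger_gap: 0.023
```

send_rows:
  targets: "0 0 -0.8 0 0 0 0;0 0 -0.8 0 0 0 0;0 0 -0.8 0 0 0 0;0 0 -0.5 0 0 0 0;0 0 -0.2 0 0 0 0;0 0 0 0 0 0 0"

```text
clock: 25.75
tool_pos: [0.5158, -0.2559, 0.0839]
eef_rot: [0.4, 0.583, -0.4, 0.583]
contact_force: [0.0, 1.0, -0.5]
finger_gap: 0.0234
```

send_rows:
  targets: "0 0 -0.1 0 0 0 0;0 0 -0.1 0 0 0 0;0 0 -0.08 0 0 0 0;0 0 0 0 0 0 0;0 0 0 0 0 0 0"

```text
clock: 26.38
tool_pos: [0.5158, -0.2559, 0.0812]
eef_rot: [0.4, 0.583, -0.4, 0.583]
contact_force: [-0.1, -0.7, -1.3]
finger_gap: 0.023
```

```bash
python3 - <<'E'
from h import *
st(); zoom("scene",150,200,120,90,6,"s17")
E
```

```text
t 26.38 p [ 0.5158 -0.2559  0.0812] xax [ 0. -0. -1.] yaw z -68.98 F [-0.05 -0.65 -1.26] M [-0.037 -0.052  0.026] gap 0.023 q [-0.654  0.672  1.677 -0.     0.792  0.55 ]
```

View pics/s17.png

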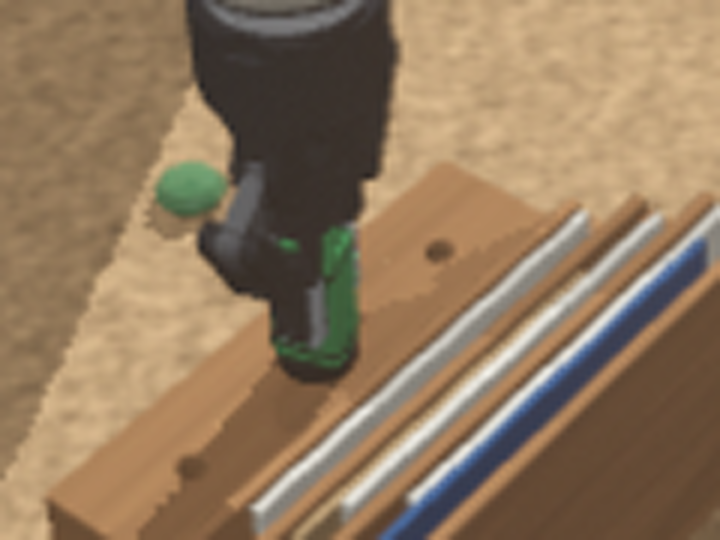

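The driver is back as it stood before the lift, collar at the ledge (about (315,370)). I'll lower a last hair until it bears, then open.

send_rows:
  targets: "0 0 -0.06 0 0 0 0;0 0 0 0 0 0 0;0 0 0 0 0 0 0.33;0 0 0 0 0 0 0.4;0 0 0 0 0 0 0.6;0 0 0 0 0 0 1;0 0 0 0 0 0 1;0 0 0 0 0 0 1;0 0 0 0 0 0 1;0 0 0 0 0 0 1"

```text
clock: 27.68
tool_pos: [0.5158, -0.2559, 0.0806]
eef_rot: [0.4, 0.583, -0.4, 0.583]
contact_force: [-0.5, 0.7, 0.1]
finger_gap: 0.0857
```

```bash
python3 - <<'E'
from h import *
st(); zoom("scene",150,200,120,90,6,"s18")
E
```

```text
t 27.68 p [ 0.5158 -0.2559  0.0806] xax [-0.  0. -1.] yaw z -68.99 F [-0.54  0.7   0.08] M [ 0.03  -0.012 -0.012] gap 0.0857 q [-0.654  0.673  1.677 -0.     0.791  0.55 ]
```

View pics/s18.png

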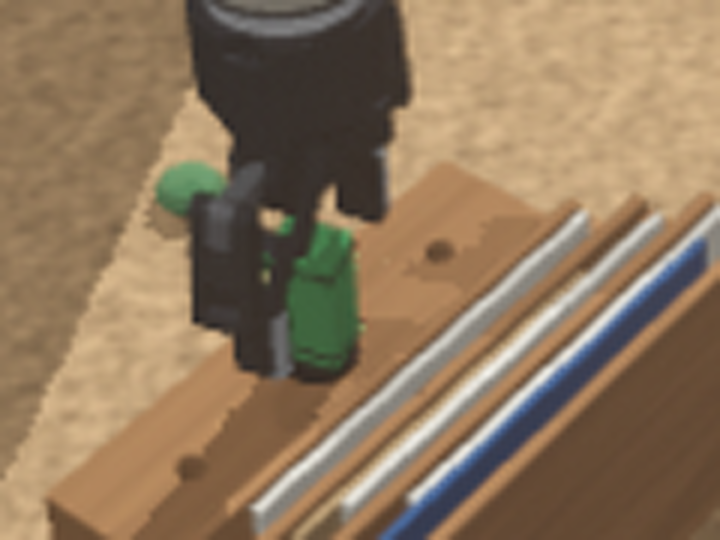

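The driver stands home with the fingers clear of it. I'll rise and swing back towards the start pose.

send_rows:
  targets: "0 0 0.5 0 0 0 1;0 0 1.5 0 0 0 1;0 0 3 0 0 0 1;0 0 4 0 0 0 1;0 0 4 0 0 0 1;0 0 3 0 0 0 1;-2 -2 0 0 0 0 1;-4 -4 0 0 0 0 1;-4 -4 0 0 0 0 1;-4 -4 0 0 0 0 1;-4 -4 0 0 0 0 1;-4 -4 0 0 0 0 1;-3 -3 0 0 0 0 1;-1 -1 0 0 0 0 1;0 0 0 0 0 0 1;0 0 0 0 0 0 1"

```text
clock: 29.72
tool_pos: [0.2568, -0.5145, 0.2408]
eef_rot: [0.4, 0.583, -0.4, 0.583]
contact_force: [-0.5, -0.3, -0.5]
finger_gap: 0.0855
```

```bash
python3 - <<'E'
from h import *
st(); zoom("scene",150,200,120,90,6,"s19"); zoom("top",280,125,100,75,8,"t19")
f=cv2.imread("pics/t19_full.png"); f=cv2.resize(f[130:190,160:240],None,fx=10,fy=10,interpolation=cv2.INTER_CUBIC); cv2.imwrite("pics/t19c.png",f)
E
```

```text
t 29.73 p [ 0.2568 -0.5145  0.2408] xax [ 0.     0.001 -1.   ] yaw z -68.91 F [-0.51 -0.34 -0.48] M [-0.015 -0.023 -0.001] gap 0.0855 q [-1.302e+00  4.490e-01  1.549e+00  1.000e-03  1.144e+00 -1.000e-01]
```

View pics/s19.png

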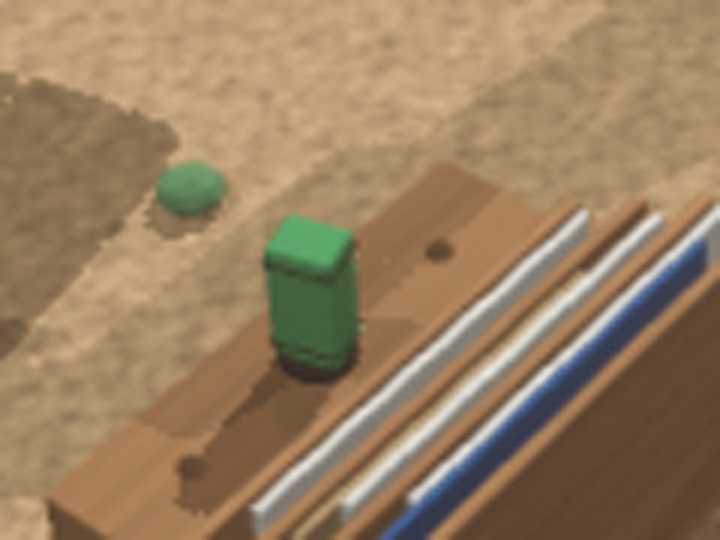

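View pics/t19.png

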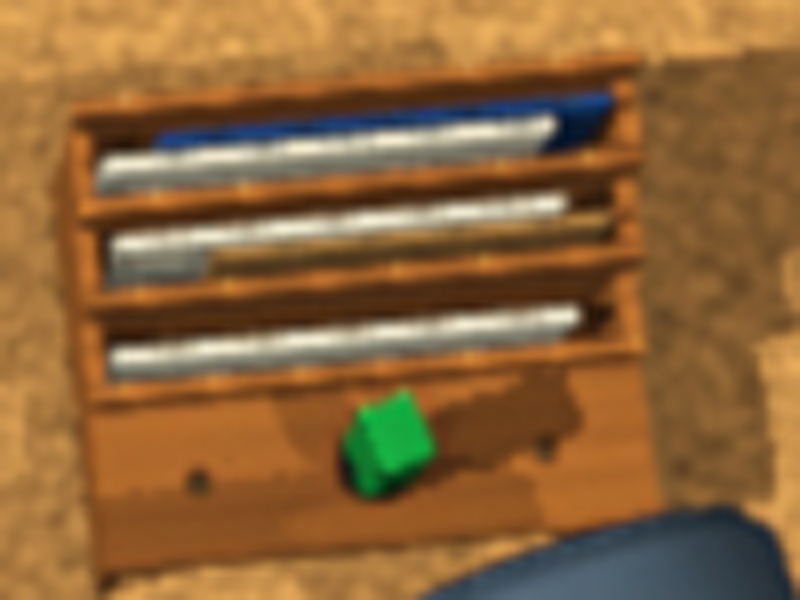

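View pics/t19c.png

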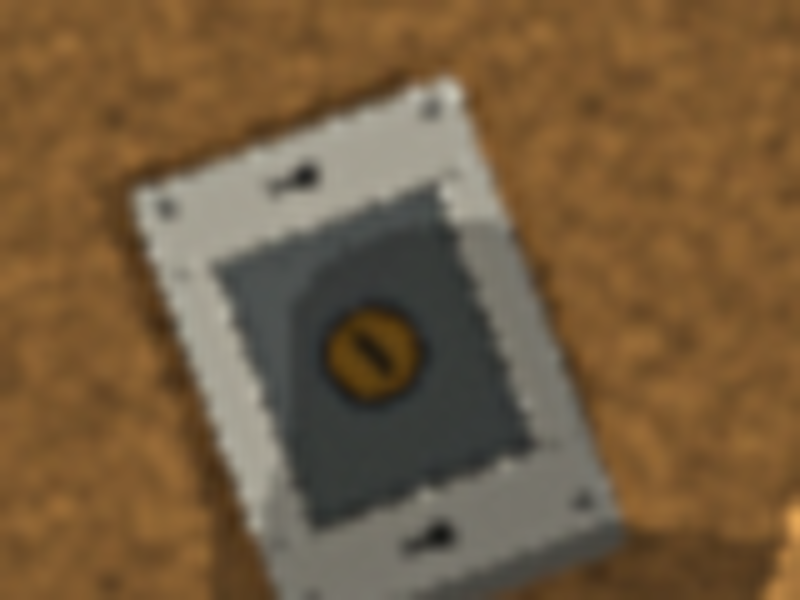

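View pics/t19_full.png

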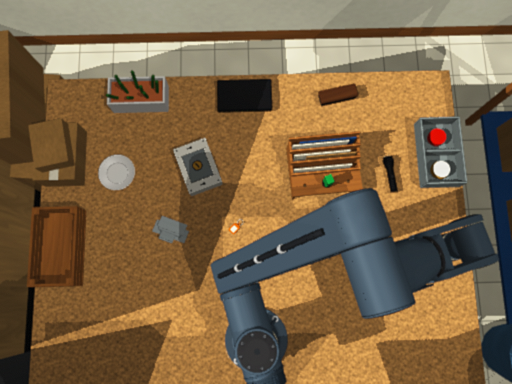

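The driver stands upright with the same outline as at the start. The chime hasn't moved, and the slot now runs from about (355,335) to (390,372) in the top zoom. One last measurement of the slot angle from the top view.

```bash
python3 - <<'E'
from h import *
for f in("pics/top0.png","pics/t19_full.png"):
    im=cv2.imread(f);h=cv2.cvtColor(im,cv2.COLOR_BGR2HSV); m=cv2.inRange(h,(8,90,40),(35,255,255)); o=np.zeros_like(m);o[157:174,189:206]=m[157:174,189:206]
    c=max(cv2.findContours(o,0,2)[0],key=cv2.contourArea);c=cv2.convexHull(c);M=cv2.moments(c);print(plane("top",[M['m10']/M['m00'],M['m01']/M['m00']],.053))
    hh=np.zeros_like(m);cv2.drawContours(hh,[c],-1,255,-1);hh=cv2.erode(hh,np.ones((3,3)));g=cv2.cvtColor(im,cv2.COLOR_BGR2GRAY);ys,xs=np.nonzero(hh);v=g[ys,xs].astype(float)
    for t in(5,10,15):
        w=np.clip(np.percentile(v,70)-v-t,0,None);P=plane("top",np.c_[xs,ys],.052)[:,:2];mu=(P*w[:,None]).sum(0)/w.sum();C=((P-mu)*w[:,None]).T@(P-mu);L,V=np.linalg.eigh(C);print(t,np.degrees(np.arctan2(V[1,1],V[0,1]))%180)
E
```

```text
[[0.59198736 0.18876027 0.053     ]]
5 124.7259158297738
10 124.54911728404761
15 124.29020812350375
[[0.59161689 0.18889739 0.053     ]]
5 40.56363432588179
10 40.165599434468476
15 38.84215587552515
```

```bash
python3 - <<'E'
from h import *
st(); print(robot.sign_off())
E
```

```text
t 29.82 p [ 0.257  -0.5146  0.2408] xax [ 0.     0.001 -1.   ] yaw z -68.87 F [-0.66  0.19 -0.07] M [-0.008 -0.066 -0.047] gap 0.0855 q [-1.302  0.449  1.549  0.     1.143 -0.1  ]
the job is handed in; nothing more can be done
None
```

I turned the cam to its stop, stood the driver back in its hole, and handed the job in at about 29.8 s of the 72 s. No verdict is reported, so these are my own checks.

- **Seating the blade:** the blade went into the slot without resistance and met the slot's floor at about 2.4 N.
- **Turning the cam:** I turned the tool about 101° clockwise, more than the cam's 86° because the blade has play in the slot. I stopped when the turning moment rose sharply, from about 0.05 to 0.19 N m at the wrist and from 0.11 to 0.25 N m at joint 6. I then backed off within the blade's play and lifted out. Upward force on the tool stayed under about 3 N in the readings I took.
- **Cam angle afterwards:** the top view shows the slot turned about 84–85.5°, and the scene view about 85–90° depending on how I read it. The two views straddle the 86° stop. I had no hatch reading, so flushness rests on the stop felt in the moment, the slot angle and the picture.
- **Chime:** the cam centre moved less than 0.5 mm between the first and last top views, so the chime was not shoved.
- **Driver:** it stands in its hole with the same outline in both views as at the start. I judged this from the pictures and did not measure the blade's depth.
- **Rest of the bench:** the bystanders look unmoved in the last top view. The gripper is open and well clear of everything.

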